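# Nest the round clay pots on the sloping display stand

## Robot

A 6-joint arm with a two-finger parallel gripper is mounted at the origin on the work surface. World frame = base frame: x ahead of the robot, y to its left, z up, the work surface at z = 0. Lengths are in m, angles in degrees, forces in N, time in s.
With the tool pointing down it reaches from about 0.4 to 0.825 m from the base axis. Payload 7 kg.
Tool frame: the origin (TCP) lies at the very end of the fingers, on their centre line; the grasp point (between the pads) lies 19 mm behind it; y points along the fingers, x is the direction in which the jaws open and shut, and the axes are right-handed (so a half turn about y gives the same grasp; the last joint's range is limited). The gripper opens to 88 mm and grips with 3 to 60 N. Pads are 19 mm wide; open, the fingers measure 130 mm over their backs; the gripper's body (78 mm by 193 mm) begins 47 mm behind the grasp point.
Start: joints at [91.45, 20.546, 0.682, 0, -70.136, -16.507], TCP at [0.175, 0.652, 0.227] pointing down, gripper open.
Joint ranges: [-176.03, 176.03], [-82.01, 121.73], [-58.28, 71.71], [-173.87, 95.51], [-174.79, -0.11], [-173.66, 173.66]. Speed limits (degrees/s): [136.94, 136.94, 172.46, 180, 180, 180].

## Interface

Orientations are given as [roll, pitch, yaw] about the fixed x, y, z axes, in that order (R = Rz(yaw) Ry(pitch) Rx(roll)).
In Python, from plant import ctrl gives the robot as it stands.
- The arm moves only by the shell command python3 -m crank 'ROWS'. ROWS is JSON, a list that holds one entry, the list of rows, each a list of 5 numbers: the closure, from -1 (fully open) to 1 (shut), then the shift along the tool's x, y, z in mm, then the turn about the tool's y in rad. In form: [[[claw, x, y, z, turn], ...]]. A call has 1 to 12 rows; each row is the pose to reach, as a shift and turn from the pose commanded when the call began, along the tool's axes at that moment; what a row does not reach only later rows make up. A row lasts 1/8 s, in which the tool goes at most 62.5 mm and 10.7 degrees, less where a joint would pass 70% of its speed; a pose out of reach is approached as far as the arm can. A call with a gripper value outside its range is refused whole. The fingers move at their own pace and stop on an object; the grip force is fixed at half the most. Time passes only in rows, so rows that repeat a pose let the fingers close. It gives the time, the measured TCP pose, the force and the opening at its end, in the units of the state.
- ctrl.get_obs(): the state, without advancing time (a new reading comes with each control period).
- ctrl.snapshot(name): name is "side" or "top"; returns the picture (420x560x3 uint8, red, green, blue); there is no depth.
- ctrl.camera_model(name): a dict with "fx", "fy", "cx", "cy" (pixels), "dist_coeffs" ([k1, k2, p1, p2, k3] as OpenCV has them; the pictures are not rectified), "origin" and "orientation" of the camera in the world. Camera axes: x right, y down, z forward; pixel columns grow to the right and rows downward; lengths in m; the calibration is good to about 2 mm. A picture is of the moment at which its call begins. camera_model takes no time and is no camera call.
- ctrl.close_job(): hands the job in, once; it reports no verdict.
Trained networks look in the newest picture that a camera, given by its name, has taken for a name from the list of things; names that differ only in an ending like _2 or _b are one class to them, and where a whole thing is asked for, a point or a joint stands for the part that bears it (a point fixed in the world has none). Each returns a list of dicts, best first, with "confidence" (0 to 1); they miss things now and then, are a little off and sometimes report something else, mostly with a low value. They report only what shows in the picture. A call takes as long as a camera call. They do not tell look-alikes from the thing itself.
- ctrl.find_in(camera, name): "extent" ([left, top, width, height] in pixels, round what is visible of it).
The state is a dict: "clock": time; "joint_pos": joint angles; "qvel": joint speeds; "tau": joint torques, N m; "tool_pos": TCP position; "orientation": TCP orientation; "force": force on the tool from outside, world axes, zero at the start; "moment": the same for the moment, N m; "opening": finger opening in m.
Only numpy, scipy, OpenCV 4.12 (cv2) and the standard library are available. Lean on these libraries where they do the work, as an engineer would, in place of code of your own. Each camera call takes 0.05 s, during which the arm holds its last target.

## Task

Nest the two loose round clay pots, one after the other, in the round pot that is fixed in the sloping display stand, each pushed fully home so that its collar sits on the rim below. The square pot will not nest: stand it upright in the low wooden tray. Set the pots down gently, since clay chips, let go of them, and leave the tin, the jar and the trowel where they are.

Things in the scene. Friction and masses are not known exactly. Their poses are not given: they have to be found in the camera images.
- first_pot_mouth (a point): centre of the rim of the round clay pot fixed in the stand, like the loose ones, about 95 mm up. z points out along its axis, leaning 30 deg to the robot's right (-y); y is level. A nested pot's shoulder rests on the rim below, so its 32 mm collar stays out (2 mm play; grip the collar). Seated centres (half-way up) lie on this z: first pot -4 mm, second +28 mm
- stand: fixed plywood display stand, base 130 x 100 mm (x by y), about 95 mm tall without the pot; origin under the middle of its base, z up, -x is the side to which the pot leans, roughly the robot's right. On the left or the right of the loose pots
- tray: fixed low open wooden tray, 170 x 170 mm outside, 28 mm tall, walls and floor 6 mm thick; origin at the centre of its underside, sides along its x and y. On the other side from the stand
- pot_a_center (a point): loose round clay pot like the one in the stand, about 120 g, standing mouth up: 72 mm tall; top 32 mm a straight round collar, 60 mm outside, 54 mm mouth; flat shoulder beneath it, 40 mm above the foot; body below tapers from 49 mm to 34 mm at the foot. Origin: on the axis half-way up; z to the mouth
- pot_b_center (a point): the other loose round clay pot like the one in the stand, about 120 g, standing mouth up: 72 mm tall; top 32 mm a straight round collar, 60 mm outside, 54 mm mouth; flat shoulder beneath it, 40 mm above the foot; body below tapers from 49 mm to 34 mm at the foot. Origin: on the axis half-way up; z to the mouth
- square_pot_center (a point): loose square clay pot, about 120 g, standing mouth up: 72 mm tall; top 32 mm a 60 x 60 mm collar (wall 3 mm) over a straight 44 x 44 mm body, too square to enter a round pot. Origin: on the axis half-way up; z up, x and y square to its sides. The three loose pots stand in a row going away from the robot, in any order, 90 mm or more apart along x
- tin: bystander: metal tin with a paper band, 68 mm wide, 95 mm tall, on the far side of the pots; origin at the centre of its foot
- jar: bystander: small lidded glass jar, 60 mm wide, 75 mm tall, on the robot's side, left of the pots; origin at the centre of its foot
- trowel: bystander: hand trowel lying on the counter on the far side, about 290 mm long, 60 mm wide, along its x (blade at +x), 24 mm tall; origin beneath the neck where handle and blade meet
Things that resemble listed ones, but are neither listed nor needed, are in the scene too. Leave any blue look-alike of the part that bears pot_a_center alone.

How it is judged (in metres and radians):
At the end, for the whole second after the job is handed in: Both loose round pots are nested in the stand's pot in either order: centres on its axis within 8 mm each way, at -4 and +28 mm along it within 5 mm, axes within 8 degrees; the square pot stands upright (within 6 degrees) on the floor of the tray; all three at rest and released (((z of pot_a_center in the frame of first_pot_mouth between -0.009 and 0.001 m and x of pot_a_center in the frame of first_pot_mouth between -0.008 and 0.008 m and y of pot_a_center in the frame of first_pot_mouth between -0.008 and 0.008 m and angle between the z axis of each of pot_a_center, pot_b_center and the z axis of first_pot_mouth, either way round below 0.14 rad and z of pot_b_center in the frame of first_pot_mouth between 0.023 and 0.033 m and x of pot_b_center in the frame of first_pot_mouth between -0.008 and 0.008 m and y of pot_b_center in the frame of first_pot_mouth between -0.008 and 0.008 m) or (z of pot_b_center in the frame of first_pot_mouth between -0.009 and 0.001 m and x of pot_b_center in the frame of first_pot_mouth between -0.008 and 0.008 m and y of pot_b_center in the frame of first_pot_mouth between -0.008 and 0.008 m and angle between the z axis of each of pot_b_center, pot_a_center and the z axis of first_pot_mouth, either way round below 0.14 rad and z of pot_a_center in the frame of first_pot_mouth between 0.023 and 0.033 m and x of pot_a_center in the frame of first_pot_mouth between -0.008 and 0.008 m and y of pot_a_center in the frame of first_pot_mouth between -0.008 and 0.008 m)) and x of square_pot_center in the frame of tray between -0.07 and 0.07 m and y of square_pot_center in the frame of tray between -0.07 and 0.07 m and z of square_pot_center in the frame of tray between 0.033 and 0.052 m and angle between square_pot_center's own z axis and vertical below 0.1 rad and linear speed of each of pot_a, pot_b, square_pot below 0.02 m/s); the robot touches nothing.
It fails at once if a loose pot is dropped: it moves faster than 0.6 m/s with no finger on it (a free fall of about 20 mm) ((linear speed of pot_a above 0.6 m/s and contact force between the fingers and pot_a below 0.05 N) or (linear speed of pot_b above 0.6 m/s and contact force between the fingers and pot_b below 0.05 N) or (linear speed of square_pot above 0.6 m/s and contact force between the fingers and square_pot below 0.05 N)).
It fails at once if a pot is banged or forced: more than 100 N against the stand, the tray or another pot (contact force between any of pot_a, pot_b, square_pot and stand above 100 N or contact force between pot_a and pot_b above 100 N or contact force between square_pot and tray above 100 N).
It fails at once if the tin, the jar or the trowel is moved by more than 20 mm (distance of any of tin, jar, trowel from where it was at the start of the episode above 0.02 m).
It also fails if it takes over 72 s, if anything falls off the work surface, if the arm or the gripper's body presses on something with over 40 N, if the wrist force passes 120 N, or if a joint passes its speed limit or range.

## Working session

There is one attempt and no reset: what is moved stays moved. The work goes in short steps, Python scripts to look and compute and a shell command to move; the robot and the scene stay as the last step left them, time stands still between calls to the robot, and variables do not carry over. Pictures are saved under pics/ and viewed, and the job is handed in when it is done.

```bash
ls; mkdir -p pics
python3 - <<'E'
from plant import ctrl
import cv2
print(ctrl.get_obs())
for n in ("side","top"):
    im=ctrl.snapshot(n); cv2.imwrite(f"pics/{n}0.png",im[:,:,::-1]); print(n,ctrl.camera_model(n))
    for k in ("first_pot_mouth","stand","tray","pot_a_center","square_pot_center","tin","jar","trowel"):
        print(k,[(d["extent"],round(d["confidence"],2)) for d in ctrl.find_in(n,k)])
E
```

```text
pics
{'clock': 0.0, 'joint_pos': array([ 9.14491622e+01,  2.05906620e+01,  6.34004181e-01, -1.91028625e-02,
       -7.01367103e+01, -1.65073388e+01]), 'qvel': array([-0.01366833, -0.03815994,  0.02677606, -0.00585726,  0.00799629,
       -0.10327075]), 'tau': array([-1.32245674e-03, -5.82712162e+01,  2.93047374e+01,  6.99739158e+00,
        7.02534409e-03, -1.61906514e-04]), 'tool_pos': array([0.17526513, 0.65134038, 0.22563637]), 'orientation': array([-8.99906860e+01, -9.46226622e-02, -1.05064690e+02]), 'force': array([-1.198457  , -0.40697821,  0.41071604]), 'moment': array([-0.02218191, -0.00984137, -0.0285672 ]), 'opening': 0.08756977569883297}
side {'fx': 506.55457896034153, 'fy': 506.55457896034153, 'cx': 279.7716092614435, 'cy': 208.86796930668885, 'dist_coeffs': array([-0.14582805,  0.        ,  0.        ,  0.        ,  0.        ]), 'origin': array([ 0.39782193, -0.85839098,  0.97643921]), 'orientation': array([-135.5591592 ,    0.72401716,  -12.88384729])}
first_pot_mouth [([217.7, 124.5, 43.7, 44.1], 0.77), ([301.2, 184.0, 23.2, 29.3], 0.7), ([263.4, 205.9, 25.6, 35.8], 0
[... 519 characters left out ...]
4817340238454, 'dist_coeffs': array([-0.0145436,  0.       ,  0.       ,  0.       ,  0.       ]), 'origin': array([ 0.41055371, -0.01851533,  1.03394714]), 'orientation': array([-169.51927308,   -0.55661619,  -88.39612744])}
first_pot_mouth [([98.2, 211.6, 53.8, 47.8], 0.61)]
stand [([97.7, 209.9, 63.4, 54.0], 0.65)]
tray [([348.3, 204.9, 93.0, 85.9], 0.92)]
pot_a_center [([251.8, 259.8, 24.0, 32.4], 0.78), ([263.2, 309.0, 29.5, 33.3], 0.77), ([209.0, 108.3, 31.9, 43.1], 0.22)]
square_pot_center [([255.1, 204.6, 32.8, 32.9], 0.66)]
tin [([206.6, 104.8, 34.2, 48.0], 0.56)]
jar [([161.6, 287.3, 35.5, 25.5], 0.59), ([256.2, 204.3, 35.0, 34.6], 0.58)]
trowel [([294.4, 69.2, 38.8, 114.2], 0.95)]
```

View pics/side0.png

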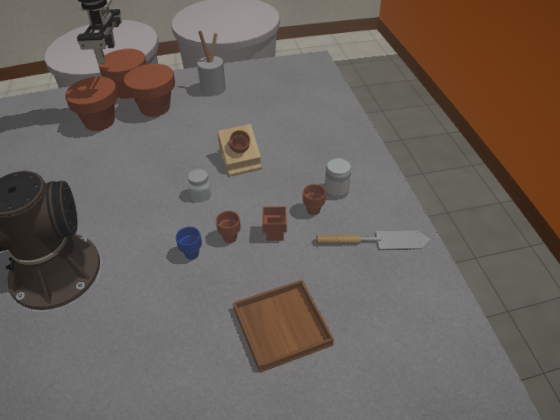

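View pics/top0.png

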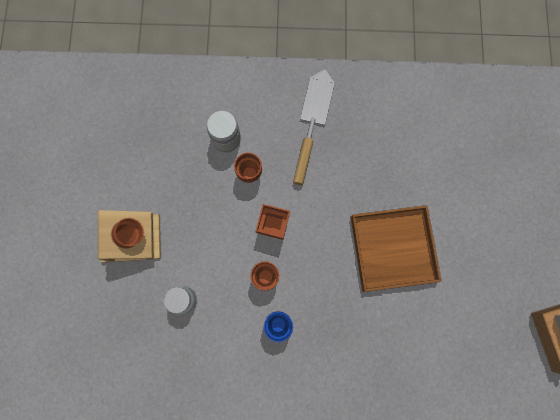

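The top view shows round pots at (265,276) and (249,167), the square pot at (273,221), and a blue look-alike at (278,326), which I'll leave alone. The stand is at (128,235) and the tray at (396,249). I'll confirm these in an enlarged crop.

Run:
```python
import cv2,numpy as np
t=cv2.imread("pics/top0.png"); s=cv2.imread("pics/side0.png")
a=cv2.resize(t[140:350,210:310],None,fx=2.8,fy=2.8,interpolation=cv2.INTER_CUBIC)
b=cv2.resize(t[190:280,80:170],None,fx=3.2,fy=3.2,interpolation=cv2.INTER_CUBIC)
c=cv2.resize(s[115:185,205:275],None,fx=4.1,fy=4.1,interpolation=cv2.INTER_CUBIC)
H=590
o=np.zeros((H,600,3),np.uint8); o[:588,:280]=a; o[:288,290:578]=b; o[298:298+287,290:290+287]=c
cv2.imwrite("pics/crop0.png",o)
```

```text
(no output)
```

View pics/crop0.png

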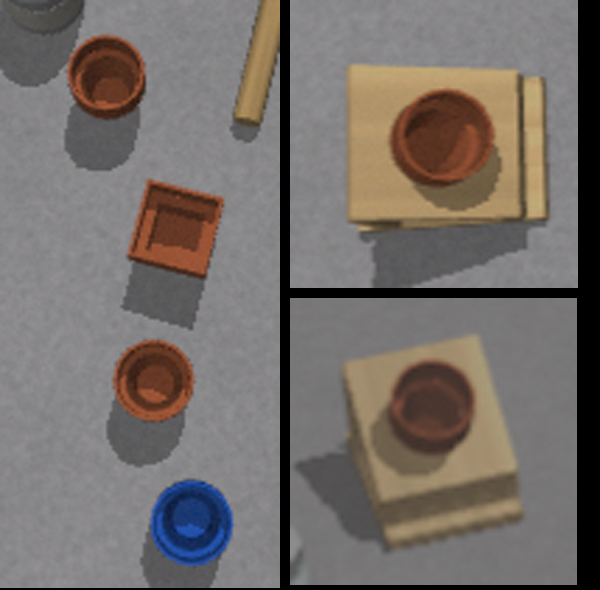

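The two terracotta round pots, at (265,276) and (249,167), have plain round collars and are the loose ones. The one at (278,326) is blue, so it stays. Next I'll fit silhouettes in both views.

```bash
cat > geo.py <<'E'
import cv2,numpy as np
from scipy.spatial.transform import Rotation as R
from scipy.optimize import minimize
from plant import ctrl
CM={n:ctrl.camera_model(n) for n in ("side","top")}
def proj(n,P):
    c=CM[n]; Rw=R.from_euler('xyz',c["orientation"],degrees=True).as_matrix()
    rv=cv2.Rodrigues(Rw.T)[0]; tv=-Rw.T@c["origin"]
    K=np.array([[c["fx"],0,c["cx"]],[0,c["fy"],c["cy"]],[0,0,1.]])
    return cv2.projectPoints(np.asarray(P,float).reshape(-1,3),rv,tv,K,c["dist_coeffs"])[0].reshape(-1,2)
th=np.linspace(0,2*np.pi,48,endpoint=False)
def ring(r,z): return np.c_[r*np.cos(th),r*np.sin(th),0*th+z]
def sq(h,z): return np.array([[h,h,z],[-h,h,z],[-h,-h,z],[h,-h,z]])
ROUND=[np.r_[ring(.030,.036),ring(.030,.004)],np.r_[ring(.0245,.004),ring(.017,-.036)]]
COLLAR=[np.r_[ring(.030,0),ring(.030,-.032)]]
SQUARE=[np.r_[sq(.030,.036),sq(.030,.004)],np.r_[sq(.022,.004),sq(.022,-.036)]]
TRAY=[np.r_[sq(.085,0),sq(.085,.028)]]
S=8
def render(n,parts,M,t,box):
    x0,y0,w,h=box; m=np.zeros((h*S,w*S),np.uint8)
    for p in parts:
        uv=(proj(n,p@M.T+t)-[x0,y0]+.5)*S-.5
        cv2.fillConvexPoly(m,cv2.convexHull(np.round(uv*16).astype(np.int32)),255,shift=4)
    return cv2.resize(m,(w,h),interpolation=cv2.INTER_AREA)/255.
def clay(im,box):  # rgb
    x0,y0,w,h=box; c=im[y0:y0+h,x0:x0+w].astype(float)
    hsv=cv2.cvtColor(im[y0:y0+h,x0:x0+w],cv2.COLOR_RGB2HSV)
    return ((hsv[...,1]>120)&((hsv[...,0]<13)|(hsv[...,0]>170))).astype(float)
def fit(obs,parts,pose,x0,step):
    """obs: list (cam,mask,box)"""
    def f(x):
        M,t=pose(x); return sum(np.abs(render(n,parts,M,t,b)-m).sum() for n,m,b in obs)
    s=np.vstack([x0]+[np.array(x0)+np.eye(len(x0))[i]*step[i] for i in range(len(x0))])
    r=minimize(f,x0,method="Nelder-Mead",options=dict(initial_simplex=s,xatol=1e-5,fatol=.01,maxiter=600)); return r.x,r.fun
def ground(n,uv,z):
    c=CM[n]; K=np.array([[c["fx"],0,c["cx"]],[0,c["fy"],c["cy"]],[0,0,1.]])
    p=cv2.undistortPoints(np.array([[uv]],float),K,c["dist_coeffs"])[0,0]
    d=R.from_euler('xyz',c["orientation"],degrees=True).apply([p[0],p[1],1]); o=c["origin"]
    return o+d*(z-o[2])/d[2]
def box(c,r=28): return (int(c[0]-r),int(c[1]-r),2*r,2*r)
E
python3 - <<'E'
from geo import *
im={n:cv2.imread(f"pics/{n}0.png")[:,:,::-1].copy() for n in CM}
up=lambda x:(np.eye(3),np.array([x[0],x[1],.036]))
def both(parts,pose,x0,step,ct,cs,r=26):
    O=[("top",clay(im["top"],box(ct,r)),box(ct,r)),("side",clay(im["side"],box(cs,r)),box(cs,r))]
    for o in (O[:1],O[1:],O):
        x,f=fit(o,parts,pose,x0,step); print(np.round(x,4),round(f,1),[round(k[1].sum()) for k in o])
for nm,ct,cs in (("near",(265,276),(228,227)),("far",(249,167),(314,200))):
    print(nm); both(ROUND,up,list(ground("top",ct,.05)[:2]),[.01,.01],ct,cs,20)
print("sq"); both(SQUARE,lambda x:(R.from_euler('z',x[2],degrees=True).as_matrix(),np.array([x[0],x[1],.036])),list(ground("top",(273,221),.05)[:2])+[-15],[.01,.01,15],(273,221),(275,223),24)
def sp(x): 
    # lean direction: yaw psi rel -y ; z = Rz(psi)*[0,-.5,.866]
    return (R.from_euler('z',x[3],degrees=True)*R.from_euler('x',30,degrees=True)).as_matrix(),np.array(x[:3])
ct,cs=(128,233),(240,142)
print("stand"); 
x0=list(ground("top",ct,.095))+[0]
O=[("top",clay(im["top"],box(ct,24)),box(ct,24)),("side",clay(im["side"],box(cs,20)),box(cs,20))]
for o in (O,):
    x,f=fit(o,COLLAR,sp,x0,[.01,.01,.01,15]); print(np.round(x,4),f,[k[1].sum() for k in o])
E
```

```text
near
[0.452  0.0048] 39.5 [642]
[0.4424 0.1625] 61.0 [61]
[0.4518 0.0048] 617.9 [642, 61]
far
[0.686  0.0494] 52.8 [637]
[0.7186 0.2011] 42.0 [42]
[0.6858 0.0494] 596.0 [637, 42]
sq
[ 5.67400e-01 -8.50000e-03 -1.23615e+01] 40.9 [831]
[  0.5936   0.1488 -18.3253] 113.0 [113]
[ 5.67400e-01 -8.50000e-03 -1.23863e+01] 716.3 [831, 113]
stand
[ 0.5312  0.2853  0.0902 -2.6639] 427.3450980392157 [np.float64(750.0), np.float64(24.0)]
```

```bash
python3 - <<'E'
from geo import *
im=cv2.imread("pics/side0.png")[:,:,::-1].copy()
hsv=cv2.cvtColor(im,cv2.COLOR_RGB2HSV)
for u,v in ((228,232),(228,222),(314,205),(275,218),(240,142),(240,150),(225,160),(250,165),(245,245),(220,200)): print((u,v),im[v,u],hsv[v,u])
t=cv2.imread("pics/top0.png")[:,:,::-1].copy();hsv=cv2.cvtColor(t,cv2.COLOR_RGB2HSV)
for u,v in ((265,276),(256,280),(128,233),(110,220),(320,300),(396,240)): print((u,v),t[v,u],hsv[v,u])
E
sed -n 1,1p geo.py
python3 - <<'E'
s=open('geo.py').read()
s=s.replace("return ((hsv[...,1]>120)&((hsv[...,0]<13)|(hsv[...,0]>170))).astype(float)","return ((c[...,0]-c[...,1]>.28*c[...,0])).astype(float)")
open('geo.py','w').write(s)
E
cat > m1.py <<'E'
from geo import *
im={n:cv2.imread(f"pics/{n}0.png")[:,:,::-1].copy() for n in CM}
up=lambda x:(np.eye(3),np.array([x[0],x[1],.036]))
def both(parts,pose,x0,step,ct,cs,r=26):
    O=[("top",clay(im["top"],box(ct,r)),box(ct,r)),("side",clay(im["side"],box(cs,r)),box(cs,r))]
    for o in (O[:1],O[1:],O):
        x,f=fit(o,parts,pose,x0,step); print(np.round(x,4),round(f,1),[round(k[1].sum()) for k in o])
for nm,ct,cs in (("near",(265,276),(228,227)),("far",(249,167),(314,200))):
    print(nm); both(ROUND,up,list(ground("top",ct,.05)[:2]),[.01,.01],ct,cs,20)
print("sq"); both(SQUARE,lambda x:(R.from_euler('z',x[2],degrees=True).as_matrix(),np.array([x[0],x[1],.036])),list(ground("top",(273,221),.05)[:2])+[-15],[.01,.01,15],(273,221),(275,223),24)
def sp(x): 
    return (R.from_euler('z',x[3],degrees=True)*R.from_euler('x',30,degrees=True)).as_matrix(),np.array(x[:3])
ct,cs=(128,233),(240,142)
print("stand"); 
x0=list(ground("top",ct,.095))+[0]
O=[("top",clay(im["top"],box(ct,24)),box(ct,24)),("side",clay(im["side"],box(cs,20)),box(cs,20))]
x,f=fit(O,COLLAR,sp,x0,[.01,.01,.01,15]); print(np.round(x,4),f,[k[1].sum() for k in O])
x,f=fit(O,COLLAR,lambda x:sp([*x,-2.7]),x0[:3],[.01,.01,.01]); print(np.round(x,4),f)
for n,u in (("top",[(98,211),(157,213),(98,261),(159,260)]),):
    pass
E
python3 m1.py
```

```text
(228, 232) [78 54 46] [  8 105  78]
(228, 222) [93 61 50] [  8 118  93]
(314, 205) [78 54 47] [  7 101  78]
(275, 218) [76 52 46] [  6 101  76]
(240, 142) [74 54 46] [ 9 96 74]
(240, 150) [67 52 45] [10 84 67]
(225, 160) [116 100  80] [ 17  79 116]
(250, 165) [117 101  80] [ 17  81 117]
(245, 245) [117 116 117] [150   2 117]
(220, 200) [121 120 121] [150   2 121]
(265, 276) [104  57  37] [  9 164 104]
(256, 280) [89 50 31] [ 10 166  89]
(128, 233) [94 52 33] [  9 165  94]
(110, 220) [175 147 104] [ 18 103 175]
(320, 300) [136 135 136] [150   2 136]
(396, 240) [135  89  53] [ 13 155 135]
import cv2,numpy as np
near
[0.4519 0.0048] 33.0 [653]
[0.4516 0.0074] 99.2 [538]
[0.4517 0.0048] 134.4 [653, 538]
far
[0.686  0.0495] 43.8 [647]
[0.6854 0.0515] 121.8 [462]
[0.6852 0.0496] 168.8 [647, 462]
sq
[ 5.67500e-01 -8.20000e-03 -1.23649e+01] 33.1 [849]
[ 5.6600e-01 -5.0000e-03 -1.1764e+01] 80.9 [705]
[ 5.67400e-01 -8.20000e-03 -1.23601e+01] 118.4 [849, 705]
stand
[ 0.5307  0.2836  0.0946 -0.8272] 261.4980392156863 [np.float64(760.0), np.float64(188.0)]
[0.5305 0.2838 0.0942] 261.2392156862745
```

```bash
sed -i 's/>.28\*c/>.19*c/' geo.py
cat >> m1.py <<'E'
# overlay
vis=[]
for n,b in (("top",(90,200,80,70)),("side",(205,110,80,70)),("top",(225,140,80,170)),("side",(200,170,140,90))):
    v=cv2.resize(im[n][b[1]:b[1]+b[3],b[0]:b[0]+b[2]],None,fx=4,fy=4,interpolation=cv2.INTER_CUBIC)[:,:,::-1].copy()
    def dr(P,col):
        uv=((proj(n,P)-[b[0],b[1]]+.5)*4).astype(np.int32); cv2.polylines(v,[uv],True,col,1)
    M,t=sp([*x,-1.7]); 
    for r in (ring(.03,0),ring(.03,-.032)): dr(r@M.T+t,(0,255,0))
    vis.append(v)
o=np.zeros((290,650,3),np.uint8); o[:280,:320]=vis[0]; o[:280,330:650]=vis[1]; cv2.imwrite("pics/ov_stand.png",o)
E
python3 m1.py
python3 - <<'E'
import sys; sys.path.insert(0,'.')
from geo import *
import cv2
t=cv2.imread("pics/top0.png")
a=cv2.resize(t[190:280,85:175],None,fx=6,fy=6,interpolation=cv2.INTER_CUBIC); cv2.imwrite("pics/st.png",a)
E
```

```text
near
[0.452  0.0048] 24.9 [672]
[0.4513 0.0066] 42.1 [598]
[0.4517 0.0051] 74.3 [672, 598]
far
[0.686  0.0493] 26.9 [673]
[0.6854 0.0515] 30.3 [556]
[0.6854 0.0496] 67.5 [673, 556]
sq
[ 5.67000e-01 -8.20000e-03 -1.28588e+01] 29.7 [864]
[ 5.65400e-01 -6.50000e-03 -1.13186e+01] 36.4 [770]
[ 5.66600e-01 -7.70000e-03 -1.30199e+01] 93.0 [864, 770]
stand
[0.5309 0.2833 0.0967 5.7541] 59.24705882352941 [np.float64(815.0), np.float64(390.0)]
[0.5299 0.2835 0.0963] 68.76862745098039
```

View pics/ov_stand.png

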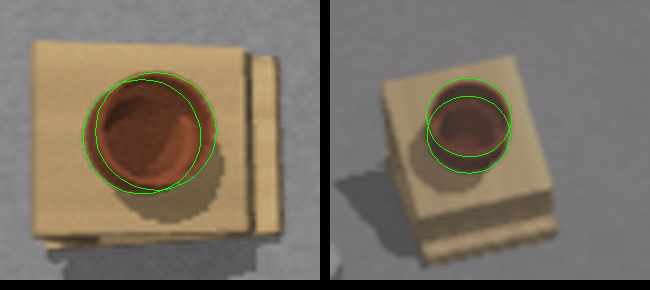

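View pics/st.png

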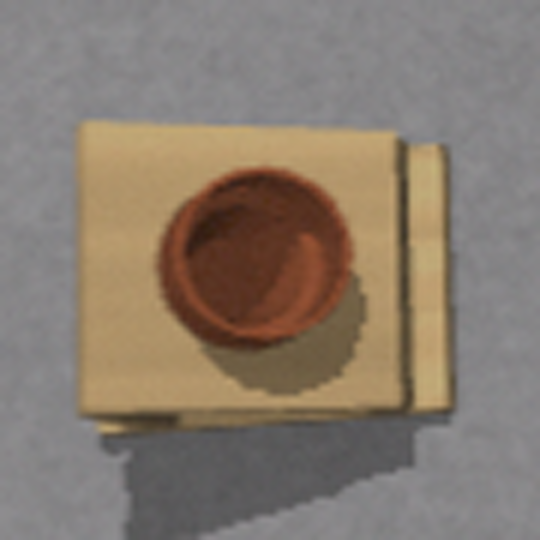

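Run:
```python
from geo import *
e=lambda a,b,z:(ground("top",a,z),ground("top",b,z))
def yaw(a,b): d=a-b; return np.degrees(np.arctan2(-d[1],d[0])),np.linalg.norm(d)  # angle of edge rel +x -> psi = -?
for z in (.01,.02):
    a,b=e((159.5,214.2),(160.3,258.3),z); d=a-b; print(a,b,np.degrees(np.arctan2(d[1],d[0])),np.linalg.norm(d))
# plate low edge
for z in (.04,.06):
    a,b=e((151.5,212.3),(153,258),z); d=a-b; print(a,b,np.degrees(np.arctan2(d[1],d[0])),np.linalg.norm(d))
# plate upper-left edge
a,b=e((98.3,210.5),(98.5,259),.1); d=a-b; print("L",a,b,np.degrees(np.arctan2(d[1],d[0])),np.linalg.norm(d))
# subpixel edges: fit line on right base edge in wood mask
im=cv2.imread("pics/top0.png")[:,:,::-1].astype(float)
sat=(im[...,0]-im[...,2])/im[...,0]
pts=[]
for v in range(218,256):
    r=sat[v,152:172]; i=np.where(r>.2)[0].max(); u=152+i+(r[i]-.2)/(r[i]-r[i+1]+1e-9); pts.append((u,v))
pts=np.array(pts); k=np.polyfit(pts[:,1],pts[:,0],1); print(k)
a,b=[ground("top",(np.polyval(k,v),v),.012) for v in (215,257)]; d=a-b; print("R",a,b,np.degrees(np.arctan2(d[1],d[0])))
pts=[]
for v in range(214,256):
    r=sat[v,88:110]; i=np.where(r>.2)[0].min(); u=88+i-(r[i]-.2)/(r[i]-r[i-1]+1e-9); pts.append((u,v))
pts=np.array(pts); k=np.polyfit(pts[:,1],pts[:,0],1); print(k)
for z in (.09,.11):
    a,b=[ground("top",(np.polyval(k,v),v),z) for v in (215,257)]; d=a-b; print("L",a,b,np.degrees(np.arctan2(d[1],d[0])))
```

```text
[0.58369214 0.24580233 0.01      ] [0.48524    0.23667302 0.01      ] 5.29779460408813 0.09887451610574756
[0.58200125 0.24322097 0.02      ] [0.4845106  0.23418082 0.02      ] 5.297794604088125 0.09790889481101052
[0.58229532 0.25577977 0.04      ] [0.4832298  0.24484535 0.04      ] 6.298564181443545 0.09966714316482098
[0.57883957 0.25026046 0.06      ] [0.48176743 0.23954606 0.06      ] 6.298564181443552 0.09766166139697316
L [0.5724219  0.34841053 0.1       ] [0.47358041 0.33824917 0.1       ] 5.869646420270296 0.09936243465368626
[2.34668104e-02 1.54192786e+02]
R [0.58152268 0.24573488 0.012     ] [0.48793954 0.23655351 0.012     ] 5.60331297486772
[5.30880327e-03 9.60703808e+01]
L [0.56465707 0.35365196 0.09      ] [0.47823672 0.34463139 0.09      ] 5.958967402614497
L [0.56139199 0.34576662 0.11      ] [0.47680268 0.33693717 0.11      ] 5.958967402614498
```

The stand yaw from its edges (5.3–6.3°) agrees with the pot fit, which gives ψ≈5.8° and the mouth at about (0.531, 0.283, 0.096). The moves allow no tilting of the tool. I'll grip with the jaws along the mouth's level axis and let the pot pivot between the pads. Next are the tray and the obstacles.

```bash
python3 - <<'E'
from geo import *
im={n:cv2.imread(f"pics/{n}0.png")[:,:,::-1].copy() for n in CM}
for nm,uv,z in (("tin",(222,120),.095),("jar",(177,298),.075),("blue",(278,324),.072),("trowel butt",(298,183),.02),("tr neck",(309,137),.01)):
    print(nm,np.round(ground("top",uv,z),3))
# tray: dark/wood mask
b=(340,195,110,110); c=im["top"][b[1]:b[1]+110,b[0]:b[0]+110].astype(float)
m=((c[...,0]-c[...,2])>.3*c[...,0]).astype(float)
pose=lambda x:(R.from_euler('z',x[2],degrees=True).as_matrix(),np.array([x[0],x[1],0]))
x,f=fit([("top",m,b)],TRAY,pose,list(ground("top",(396,249),.02)[:2])+[5],[.01,.01,5]); print("tray",np.round(x,4),f,m.sum())
b=(225,270,115,105); c=im["side"][b[1]:b[1]+105,b[0]:b[0]+115].astype(float)
m=((c[...,0]-c[...,2])>.25*c[...,0]).astype(float)
x,f=fit([("side",m,b)],TRAY,pose,x,[.01,.01,5]); print("tray",np.round(x,4),f,m.sum())
E
cat > to.py <<'E'
import sys,numpy as np
from plant import ctrl
from geo import R
def to(p,yaw=None):
    o=ctrl.get_obs(); M=R.from_euler('xyz',o["orientation"],degrees=True).as_matrix()
    d=M.T@(np.array(p)-o["tool_pos"])*1000
    print("clock",round(o["clock"],2),"shift",np.round(d,1), "turn",None if yaw is None else round(np.radians((o["orientation"][2]-yaw+180)%360-180),3))
if __name__=="__main__":
    a=list(map(float,sys.argv[1:])); to(a[:3],a[3] if len(a)>3 else None)
E
python3 to.py .452 .005 .2 -174.2
```

```text
tin [0.777 0.106 0.095]
jar [0.401 0.181 0.075]
blue [ 0.355 -0.026  0.072]
trowel butt [ 0.663 -0.063  0.02 ]
tr neck [ 0.775 -0.086  0.01 ]
tray [ 0.5225 -0.2799  8.7892] 106.33333333333334 6122.0
tray [ 0.522  -0.279   8.8952] 129.94901960784313 5738.0
clock 0.9 shift [552.7  26.6 435.2] turn 1.207
```

```bash
python3 to.py .5665 -.0077 .18 -103
```

```text
clock 0.9 shift [535.3  46.5 549. ] turn -0.036
```

```bash
python3 -m crank '[[[-1,535,46,549,-0.04],[-1,535,46,549,-0.04],[-1,535,46,549,-0.04],[-1,535,46,549,-0.04],[-1,535,46,549,-0.04],[-1,535,46,549,-0.04],[-1,535,46,549,-0.04],[-1,535,46,549,-0.04],[-1,535,46,549,-0.04],[-1,535,46,549,-0.04],[-1,535,46,549,-0.04],[-1,535,46,549,-0.04]]]'; python3 to.py .5665 -.0077 .05 -103
```

```text
clock: 2.4
tool_pos: [0.5584, 0.0061, 0.1819]
orientation: [-89.9, 0.0, -102.8]
force: [1.8, 0.9, 0.1]
opening: 0.088
clock 2.4 shift [ 11.7 132.   10.8] turn 0.004
```

```bash
python3 -m crank '[[[-1,12,30,11,0],[-1,12,30,11,0],[-1,12,30,11,0]]]'; python3 to.py .5665 -.0077 .05 -103
python3 - <<'E'
from plant import ctrl; import cv2
im=ctrl.snapshot("top"); cv2.imwrite("pics/t1.png",cv2.resize(im[150:350,180:380,::-1],None,fx=3,fy=3))
E
```

```text
clock: 2.78
tool_pos: [0.5656, -0.0058, 0.1523]
orientation: [-90.0, -0.0, -102.7]
force: [0.0, 0.0, 0.3]
opening: 0.0876
clock 2.77 shift [  1.6 102.3   1.2] turn 0.004
```

View pics/t1.png

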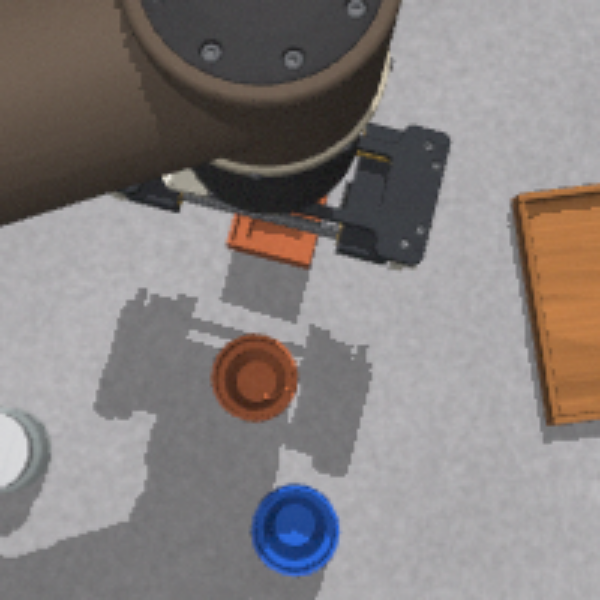

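The gripper straddles the square pot, which is at crop (272,238), and the jaws line up with its sides. Descending and gripping.

```bash
python3 -m crank '[[[-1,1.5,50,1,0],[-1,1.5,85,1,0],[-1,1.5,102,1,0],[-1,1.5,102,1,0],[1,1.5,102,1,0],[1,1.5,102,1,0],[1,1.5,102,1,0],[1,1.5,102,1,0],[1,1.5,102,1,0]]]'; python3 to.py .522 -.279 .14
```

```text
clock: 3.95
tool_pos: [0.5665, -0.0079, 0.0503]
orientation: [-89.9, 0.0, -102.8]
force: [-1.8, -0.6, 6.3]
opening: 0.0598
clock 3.95 shift [274.2 -89.7  16.6] turn None
```

```bash
python3 -m crank '[[[1,0,-40,0,0],[1,0,-90,0,0],[1,60,-90,4,0],[1,120,-90,8,0],[1,180,-90,12,0],[1,240,-90,16,0],[1,274,-90,17,0],[1,274,-90,17,0],[1,274,-70,17,0],[1,274,-50,17,0],[1,274,-30,17,0],[1,274,-30,17,0]]]'; python3 to.py .522 -.279 .058
```

```text
clock: 5.45
tool_pos: [0.5209, -0.2778, 0.078]
orientation: [-90.2, 0.0, -102.7]
force: [-0.0, 0.2, -1.8]
opening: 0.06
clock 5.45 shift [ 0.9 20.   1.4] turn None
```

Run:
```python
from plant import ctrl; import cv2
im=ctrl.snapshot("side"); cv2.imwrite("pics/s1.png",cv2.resize(im[170:390,200:400,::-1],None,fx=2.7,fy=2.7))
```

```text
(no output)
```

View pics/s1.png

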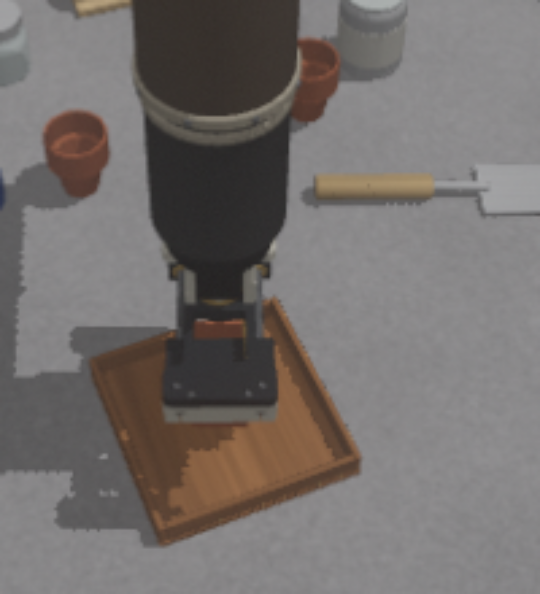

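The pot is held above the middle of the tray, and the tray is clear. Lowering it gently now.

```bash
python3 -m crank '[[[1,1,8,1,0],[1,1,15,1,0],[1,1,19,1,0],[1,1,21,1,0],[1,1,21.5,1,0],[1,1,21.5,1,0]]]'
```

```text
clock: 6.25
tool_pos: [0.523, -0.2801, 0.0583]
orientation: [-90.0, -0.0, -102.8]
force: [-0.3, 0.2, -1.9]
opening: 0.0601
```

```bash
python3 -m crank '[[[1,0,1,0,0],[1,0,1,0,0],[1,0,1,0,0]]]';python3 -m crank '[[[1,0,1,0,0],[1,0,1,0,0]]]'
```

```text
clock: 6.62
tool_pos: [0.5229, -0.28, 0.0572]
orientation: [-90.0, -0.0, -102.8]
force: [1.2, -0.5, -1.3]
opening: 0.0598
clock: 6.88
tool_pos: [0.523, -0.2801, 0.0564]
orientation: [-90.0, -0.0, -102.8]
force: [-0.3, 0.1, 1.5]
opening: 0.0599
```

Contact: Fz went from −1.3 to +1.5 N. Releasing.

```bash
python3 -m crank '[[[-1,0,0,0,0],[-1,0,0,0,0],[-1,0,0,0,0],[-1,0,-40,0,0],[-1,0,-100,0,0],[-1,0,-100,0,0]]]'; python3 to.py .4518 .0052 .13 -105; python3 to.py .6855 .0497 .13 -80
```

```text
clock: 7.62
tool_pos: [0.526, -0.281, 0.1615]
orientation: [-89.5, -0.0, -102.7]
force: [-0.8, 0.2, -0.2]
opening: 0.0877
clock 7.62 shift [-262.9   30.  -135.6] turn 0.04
clock 7.62 shift [-357.8   32.    82.5] turn -0.396
```

```bash
python3 -m crank '[[[-1,-263,0,-136,0],[-1,-263,0,-136,0],[-1,-263,0,-136,0],[-1,-263,0,-136,0],[-1,-263,0,-136,0],[-1,-263,0,-136,0],[-1,-263,20,-136,0]]]'
python3 - <<'E'
from plant import ctrl; import cv2,numpy as np
from geo import *
from to import to
a=ctrl.snapshot("top"); b=ctrl.snapshot("side")
cv2.imwrite("pics/t2f.png",a[:,:,::-1]); cv2.imwrite("pics/s2f.png",b[:,:,::-1])
o=np.zeros((300,660,3),np.uint8)
o[:,:300]=cv2.resize(a[200:300,345:445,::-1],None,fx=3,fy=3); o[:,330:630]=cv2.resize(b[275:375,230:330,::-1],None,fx=3,fy=3)
cv2.imwrite("pics/tray2.png",o)
to([.4518,.0052,.05],-105)
E
```

```text
clock: 8.5
tool_pos: [0.4494, 0.0073, 0.137]
orientation: [-89.8, 0.1, -102.6]
force: [0.2, -0.5, -0.5]
opening: 0.0878
clock 8.6 shift [-0.6 84.4  5. ] turn 0.039
```

View pics/tray2.png

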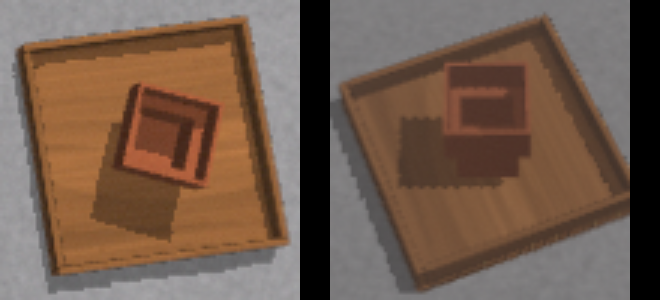

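View pics/t2f.png

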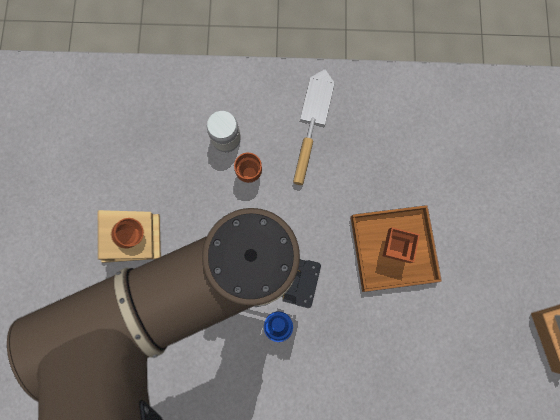

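The square pot stands upright inside the tray, at crop (170,135). I know its position from the gripper, so I'll fit it in each camera to get that camera's bias.

Run:
```python
from geo import *
im={"top":cv2.imread("pics/t2f.png")[:,:,::-1].copy(),"side":cv2.imread("pics/s2f.png")[:,:,::-1].copy()}
for n,c in (("top",(401,246)),("side",(293,322))):
    b=box(c,22); cc=im[n][b[1]:b[1]+44,b[0]:b[0]+44].astype(float)
    m=((cc[...,0]-cc[...,1])/(cc[...,1]-cc[...,2]+1)>(1.3)).astype(float)
    v=m; cv2.imwrite(f"pics/m_{n}.png",cv2.resize((v*255).astype(np.uint8),None,fx=5,fy=5,interpolation=0))
    x,f=fit([(n,m,b)],SQUARE,lambda x:(R.from_euler('z',x[2],degrees=True).as_matrix(),np.array([x[0],x[1],.042])),[.523,-.28,-13],[.01,.01,10]); print(n,x,f,m.sum())
```

```text
top [  0.5240997   -0.28055949 -12.65494877] 109.8235294117647 1083.0
side [ 0.52525707 -0.28917509 -9.3551933 ] 624.5647058823529 1567.0<stdin>:5: RuntimeWarning: divide by zero encountered in divide
```

```bash
python3 -m crank '[[[-1,-0.5,40,5,0.04],[-1,-0.5,70,5,0.04],[-1,-0.5,85,5,0.04],[-1,-0.5,85,5,0.04],[1,-0.5,85,5,0.04],[1,-0.5,85,5,0.04],[1,-0.5,85,5,0.04],[1,-0.5,85,5,0.04],[1,-0.5,85,5,0.04]]]'
```

```text
clock: 9.72
tool_pos: [0.4537, 0.0059, 0.0516]
orientation: [-90.0, 0.0, -105.0]
force: [-0.3, -1.1, 5.3]
opening: 0.0597
```

The top camera agrees with the robot to about 1 mm, while the side camera reads about 1.7 mm high in y. I'll refit the stand mouth with that bias removed.

Run:
```python
from geo import *
import geo
im={n:cv2.imread(f"pics/{n}0.png")[:,:,::-1].copy() for n in CM}
CM["side"]["origin"]=CM["side"]["origin"]-[0.0,.0017,0]   # so that side fits coincide with top
def sp(x,psi=5.8): 
    return (R.from_euler('z',psi,degrees=True)*R.from_euler('x',30,degrees=True)).as_matrix(),np.array(x[:3])
ct,cs=(128,233),(240,142)
O=[("top",clay(im["top"],box(ct,24)),box(ct,24)),("side",clay(im["side"],box(cs,20)),box(cs,20))]
for psi in (5.8,):
  x,f=fit(O,COLLAR,lambda x:sp(x,psi),[.531,.2835,.095],[.01,.01,.01]); print(np.round(x,4),f)
  for i in (0,1): print(round(np.abs(render(O[i][0],COLLAR,*sp(x),O[i][2])-O[i][1]).sum(),1))
for z in (.093,.095,.097):
  x,f=fit(O[:1],COLLAR,lambda x:sp([x[0],x[1],z],5.8),[.531,.2835],[.01,.01]); print(z,np.round(x,4),f)
```

```text
[0.5312 0.2841 0.0945] 58.58039215686275
31.3
27.3
0.093 [0.5317 0.2846] 31.929411764705883
0.095 [0.5313 0.2839] 30.352941176470587
0.097 [0.5311 0.2831] 29.815686274509805
```

```bash
cat > pl.py <<'E'
import sys,numpy as np
from to import to
M=np.array([.5307,.284,.0948]); L=np.array([.10106,-.99488,0])
ax=.5*L+[0,0,.866]
OFF=1.5; DP=10.4  # mm: TCP u - pot u ; P above TCP
def tcp(u,w,n=0): return M+n*.032*ax+L*(u+OFF)/1000+np.array([0,0,(w-DP)/1000])
if __name__=="__main__":
    u,w=map(float,sys.argv[1:3]); n=int(sys.argv[3]) if len(sys.argv)>3 else 0
    t=tcp(u,w,n); print(np.round(t,4)); to(t,-174.2)
E
python3 pl.py 1.5 90
```

```text
[0.531  0.281  0.1744]
clock 9.72 shift [-285.8 -122.7    3.4] turn 1.207
```

```bash
python3 -m crank '[[[1,0,-40,0,0],[1,0,-90,0,0],[1,-40,-123,0,0.2],[1,-90,-123,1,0.4],[1,-140,-123,2,0.6],[1,-190,-123,3,0.8],[1,-240,-123,3,1.0],[1,-286,-123,3,1.207],[1,-286,-123,3,1.207],[1,-286,-123,3,1.207],[1,-286,-123,3,1.207]]]'; python3 pl.py 1.5 90
python3 - <<'E'
from plant import ctrl; import cv2,numpy as np
a=ctrl.snapshot("top"); b=ctrl.snapshot("side")
o=np.zeros((400,810,3),np.uint8)[:, :800]
o[:,:400]=cv2.resize(a[180:280,80:180,::-1],None,fx=4,fy=4); o[:,400:800]=cv2.resize(b[80:180,190:290,::-1],None,fx=4,fy=4)
cv2.imwrite("pics/h1.png",o)
E
```

```text
clock: 11.1
tool_pos: [0.5303, 0.2808, 0.1739]
orientation: [-90.0, -0.0, -174.1]
force: [0.4, -0.2, -1.2]
opening: 0.0602
[0.531  0.281  0.1744]
clock 11.1 shift [-0.7 -0.5 -0.1] turn 0.001
```

View pics/h1.png

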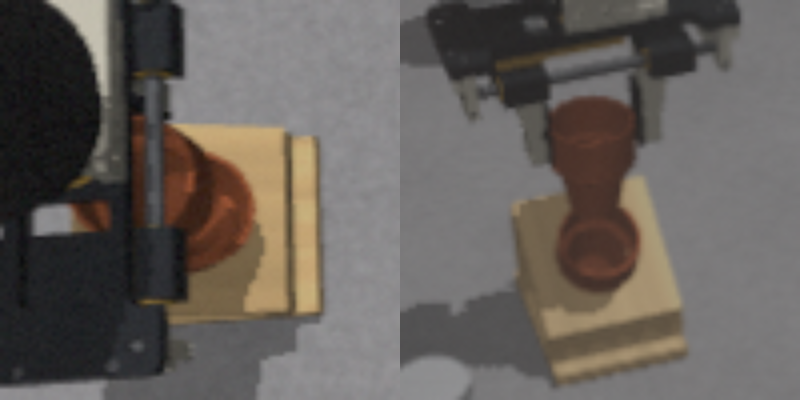

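The side view shows the held pot vertical at crop (593,150), with its foot just above the mouth at crop (598,245), and the sideways alignment is good. I'll lower the foot into the mouth, then swing.

```bash
python3 -m crank '[[[1,-0.7,15,0,0],[1,-0.7,28,0,0],[1,-0.7,36,0,0],[1,-0.7,41,0,0],[1,-0.7,43,0,0],[1,-0.7,43,0,0]]]'; python3 pl.py 1.5 46
```

```text
clock: 11.95
tool_pos: [0.5314, 0.2814, 0.1312]
orientation: [-90.0, 0.0, -174.2]
force: [0.4, -0.4, -1.5]
opening: 0.0598
[0.531  0.281  0.1304]
clock 11.95 shift [0.4 0.8 0.4] turn -0.0
```

```bash
python3 -m crank '[[[1,0,0.5,4,0],[1,0,0.5,8,0],[1,0,0.5,12,0],[1,0,0.5,12,0]]]';  python3 -m crank '[[[1,0,0.5,4,0],[1,0,1,8,0],[1,0,2,11,0],[1,0,2,11,0]]]'; python3 pl.py 24 44
python3 - <<'E'
from plant import ctrl; import cv2,numpy as np
a=ctrl.snapshot("top"); b=ctrl.snapshot("side")
o=np.zeros((400,810,3),np.uint8)[:, :800]
o[:,:400]=cv2.resize(a[180:280,80:180,::-1],None,fx=4,fy=4); o[:,400:800]=cv2.resize(b[80:180,190:290,::-1],None,fx=4,fy=4)
cv2.imwrite("pics/h2.png",o)
E
```

```text
clock: 12.45
tool_pos: [0.5328, 0.27, 0.1314]
orientation: [-90.1, 0.1, -174.2]
force: [-3.6, 3.7, 3.3]
opening: 0.0601
clock: 12.95
tool_pos: [0.5348, 0.2594, 0.1299]
orientation: [-90.1, 0.2, -174.2]
force: [0.9, 3.2, 4.3]
opening: 0.06
[0.5333 0.2586 0.1284]
clock 12.95 shift [1.6 1.5 0.6] turn 0.0
```

View pics/h2.png

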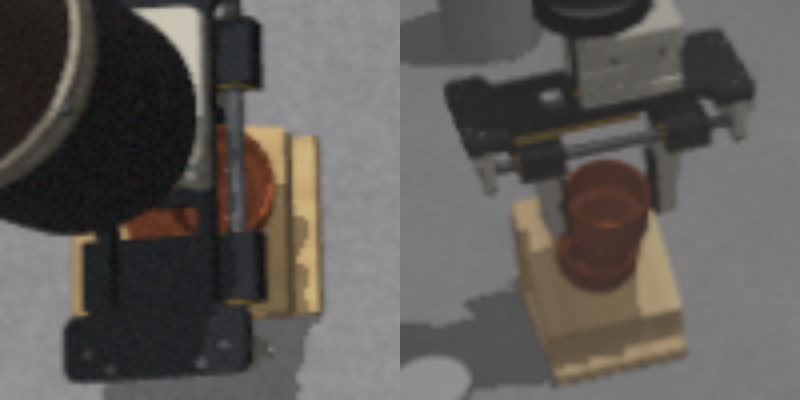

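The pot is pivoting in the grip: the side view now looks into its mouth at crop (607,195). Forces are about 5 N. Continuing the swing to 30°.

```bash
python3 -m crank '[[[1,1,2,3,0],[1,1.5,3.5,6,0],[1,1.5,5,10,0],[1,1.5,5,11,0],[1,1.5,5,11,0]]]'; python3 pl.py 34 40.5
python3 - <<'E'
from plant import ctrl; import cv2,numpy as np
b=ctrl.snapshot("side")
cv2.imwrite("pics/h3.png",cv2.resize(b[85:175,195:285,::-1],None,fx=6,fy=6))
cv2.imwrite("pics/s3f.png",b[:,:,::-1])
E
```

```text
clock: 13.68
tool_pos: [0.5342, 0.248, 0.1244]
orientation: [-90.1, 0.1, -174.2]
force: [1.5, 2.9, 4.0]
opening: 0.0602
[0.5343 0.2487 0.1249]
clock 13.68 shift [-0.1 -0.5 -0.7] turn 0.0
```

View pics/h3.png

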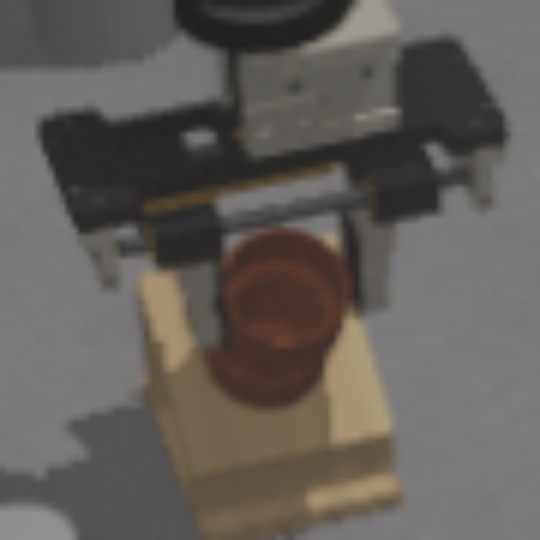

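```bash
cat > ov.py <<'E'
from geo import *
from pl import M,L,OFF,DP
CM["side"]["origin"]=CM["side"]["origin"]-[0,.0017,0]
Y=np.array([L[1]*-1,L[0],0])
def ov(fn,out,tcp,angs,b=(195,85,90,90),k=6):
    v=cv2.resize(cv2.imread(fn)[b[1]:b[1]+b[3],b[0]:b[0]+b[2]],None,fx=k,fy=k)
    v=np.clip(v.astype(float)*1.6,0,255).astype(np.uint8)
    P=np.array(tcp)-L*OFF/1000+[0,0,DP/1000]
    cols=[(0,255,255),(0,255,0),(255,255,0)]
    for a,c in zip(angs,cols):
        z=np.sin(np.radians(a))*L+np.array([0,0,np.cos(np.radians(a))]); y=np.array([-L[1],L[0],0]); x=np.cross(y,z)
        Mx=np.c_[x,y,z]
        for r in (ring(.030,.010),ring(.030,-.022)):
            uv=((proj("side",r@Mx.T+P)-b[:2]+.5)*k).astype(np.int32); cv2.polylines(v,[uv],True,c,1)
    cv2.imwrite(out,v)
E
python3 -c "
from ov import *
ov('pics/s3f.png','pics/o3.png',[.5342,.248,.1244],[22,30])"
```

```text
(no output)
```

View pics/o3.png

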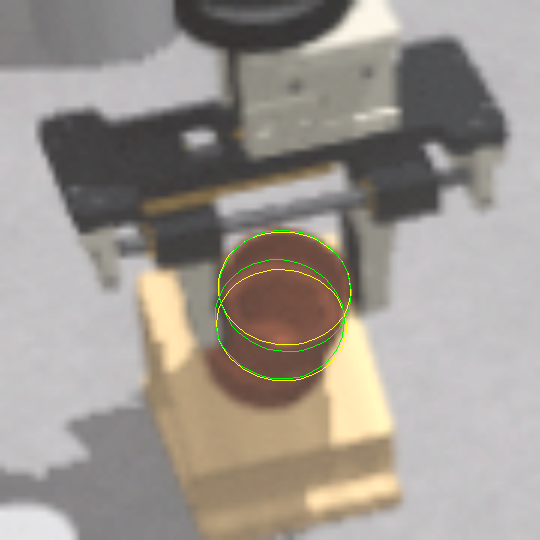

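The tilt is between 22° and 30°, and the pot follows. Now inserting along the axis in small steps.

```bash
python3 -m crank '[[[1,0,1,-4,0],[1,0,3,-8,0],[1,0,5,-12,0],[1,0,6.5,-14.5,0],[1,0,6.5,-14.5,0]]]'; python3 pl.py 20 34.6
```

```text
clock: 14.35
tool_pos: [0.5314, 0.2617, 0.1165]
orientation: [-90.0, -0.1, -174.2]
force: [0.3, 0.5, -1.1]
opening: 0.0598
[0.5329 0.2626 0.119 ]
clock 14.35 shift [-1.6 -2.5 -0.8] turn -0.0
```

```bash
python3 -m crank '[[[1,-0.8,1.5,-2,0],[1,-1.5,3.5,-3.5,0],[1,-1.5,5,-5,0],[1,-1.5,5.5,-5.5,0],[1,-1.5,5.5,-5.5,0]]]'; python3 pl.py 15.5 26.8;python3 - <<'E'
from plant import ctrl; import cv2
from ov import *
b=ctrl.snapshot("side"); cv2.imwrite("pics/s4f.png",b[:,:,::-1])
ov('pics/s4f.png','pics/o4.png',ctrl.get_obs()["tool_pos"],[22,30])
E
```

```text
clock: 14.98
tool_pos: [0.5326, 0.2675, 0.1116]
orientation: [-90.0, -0.0, -174.2]
force: [-0.2, 0.7, -0.5]
opening: 0.0597
[0.5324 0.2671 0.1112]
clock 14.97 shift [0.3 0.4 0.4] turn -0.0
```

View pics/o4.png

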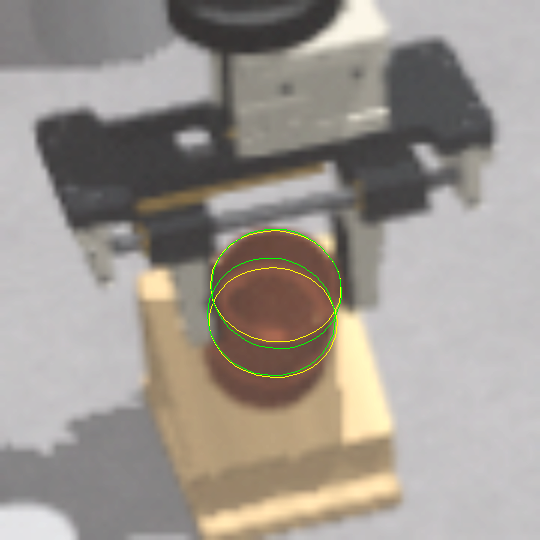

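```bash
python3 -m crank '[[[1,0,1.5,-1,0],[1,0,3,-2,0],[1,0,4.5,-2.7,0],[1,0,6,-3.5,0],[1,0,6,-3.5,0]]]'; python3 pl.py 11 19; python3 -m crank '[[[1,0,1,-0.5,0],[1,0,2,-1,0],[1,0,2,-1,0]]]';  python3 pl.py 11 19
```

```text
clock: 15.65
tool_pos: [0.5323, 0.2707, 0.1056]
orientation: [-90.0, -0.0, -174.2]
force: [0.3, -0.6, -0.8]
opening: 0.0601
[0.532  0.2716 0.1034]
clock 15.65 shift [ 0.3  2.2 -0.9] turn -0.0
clock: 16.02
tool_pos: [0.5324, 0.2706, 0.1045]
orientation: [-89.9, 0.0, -174.2]
force: [-1.2, -6.7, 8.5]
opening: 0.0599
[0.532  0.2716 0.1034]
clock 16.02 shift [ 0.3  1.1 -1. ] turn -0.0
```

```bash
python3 -m crank '[[[1,0,1,-0.6,0],[1,0,1.7,-1,0],[1,0,1.7,-1,0],[1,0,1.7,-1,0]]]'; python3 pl.py 11 19
python3 - <<'E'
from plant import ctrl; import cv2
from ov import *
b=ctrl.snapshot("side"); cv2.imwrite("pics/s5f.png",b[:,:,::-1])
ov('pics/s5f.png','pics/o5.png',ctrl.get_obs()["tool_pos"],[30])
E
```

```text
clock: 16.52
tool_pos: [0.5323, 0.2707, 0.1035]
orientation: [-89.8, -0.0, -174.2]
force: [-1.8, -11.8, 13.2]
opening: 0.0596
[0.532  0.2716 0.1034]
clock 16.52 shift [ 0.2  0.1 -0.9] turn -0.0
```

View pics/o5.png

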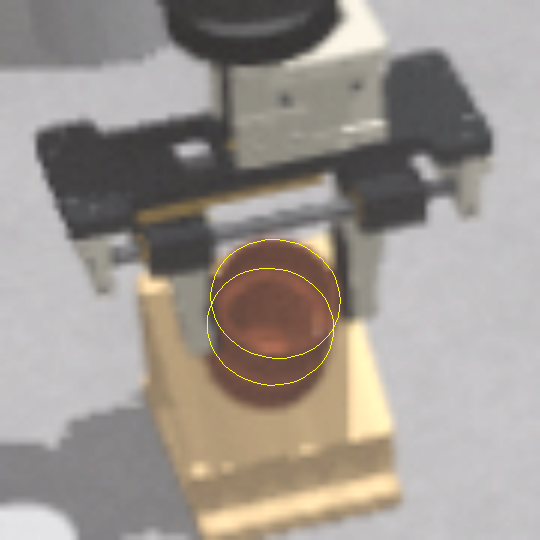

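TCP is at the planned seated pose and the reaction lies roughly along the axis at about 18 N. I'll ease off, release and look.

```bash
python3 -m crank '[[[1,0,-0.8,0.5,0],[-1,0,-0.8,0.5,0],[-1,0,-0.8,0.5,0],[-1,0,-0.8,0.5,0],[-1,0,-40,0,0],[-1,0,-100,0,0],[-1,60,-100,30,0],[-1,60,-100,60,0]]]'
python3 - <<'E'
from plant import ctrl; import cv2,numpy as np
a=ctrl.snapshot("top"); b=ctrl.snapshot("side")
cv2.imwrite("pics/t6f.png",a[:,:,::-1]);cv2.imwrite("pics/s6f.png",b[:,:,::-1])
o=np.zeros((400,800,3),np.uint8)
o[:,:400]=cv2.resize(a[180:280,80:180,::-1],None,fx=4,fy=4); o[:,400:800]=cv2.resize(b[80:180,190:290,::-1],None,fx=4,fy=4)
cv2.imwrite("pics/h6.png",o)
E
python3 to.py .6855 .0497 .17 -80
```

```text
clock: 17.58
tool_pos: [0.4762, 0.2068, 0.2027]
orientation: [-90.1, 0.0, -174.1]
force: [0.4, -0.4, 0.7]
opening: 0.0878
clock 17.68 shift [-191.3   32.6  175.9] turn -1.645
```

View pics/h6.png

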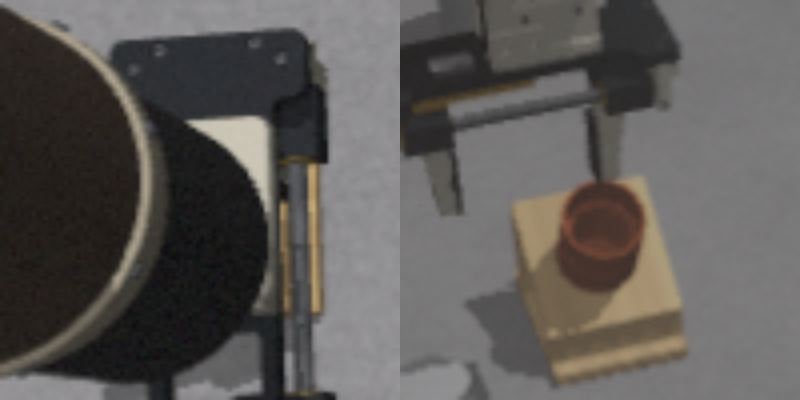

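The first pot looks nested. Moving on to the far pot with yaw 160°, which keeps the fingers off the tin, then checking both views.

```bash
python3 to.py .686 .0494 .15 160
```

```text
clock 17.68 shift [-191.8   52.6  176.2] turn 0.45
```

```bash
python3 -m crank '[[[-1,-40,0,60,0],[-1,-80,0,110,0.1],[-1,-130,0,150,0.25],[-1,-170,15,176,0.4],[-1,-192,30,176,0.45],[-1,-192,52,176,0.45],[-1,-192,52,176,0.45]]]'; python3 to.py .686 .0494 .05 160
python3 - <<'E'
from plant import ctrl; import cv2,numpy as np
from geo import *
from pl import M,L,ax
a=ctrl.snapshot("top"); b=ctrl.snapshot("side")
cv2.imwrite("pics/t7f.png",a[:,:,::-1]);cv2.imwrite("pics/s7f.png",b[:,:,::-1])
CM["side"]["origin"]=CM["side"]["origin"]-[0,.0017,0]
y=np.array([-L[1],L[0],0]); Mx=np.c_[np.cross(y,ax),y,ax]
o=np.zeros((400,800,3),np.uint8)
for i,(n,im,bx) in enumerate((("top",a,(80,180)),("side",b,(190,80)))):
    v=cv2.resize(im[bx[1]:bx[1]+100,bx[0]:bx[0]+100,::-1],None,fx=4,fy=4)
    for r in (ring(.03,.032),):
        uv=((proj(n,r@Mx.T+M)-bx+.5)*4).astype(np.int32); cv2.polylines(v,[uv],True,(0,255,0),1)
    o[:,400*i:400*i+400]=v
cv2.imwrite("pics/h7.png",o)
# fit seated collar pose (2 collars) 
for nm,c,nn,r in (("top",(130,233),"top",26),):pass
O=[]
for n,im,c in (("top",a,(130,230)),("side",b,(240,138))):
    bx=box(c,26); O.append((n,clay(im,bx),bx)); print(n,O[-1][1].sum())
P2=[np.r_[ring(.03,.032),ring(.03,0)]]
LOW=[np.r_[ring(.03,0),ring(.03,-.032)]]
def f(x):
    z=x[3]; A=R.from_euler('z',5.8,degrees=True)*R.from_euler('x',30+x[3],degrees=True)*R.from_euler('y',x[4],degrees=True)
    s=0
    for n,m,bx in O:
        k=np.maximum(render(n,P2,A.as_matrix(),M+x[:3],bx),render(n,LOW,Mx,M,bx)); s+=np.abs(k-m).sum()
    return s
x0=np.zeros(5); sim=np.vstack([x0]+[x0+np.eye(5)[i]*[.004,.004,.004,5,5][i] for i in range(5)])
r=minimize(f,x0,method="Nelder-Mead",options=dict(initial_simplex=sim,maxiter=400)); print(f(x0),r.fun,np.round(r.x,4),"in mouth frame",np.round(Mx.T@r.x[:3]*1000,1))
E
```

```text
clock: 18.55
tool_pos: [0.6864, 0.0513, 0.1471]
orientation: [-89.9, -0.2, 160.0]
force: [0.6, -0.3, 0.3]
opening: 0.0875
clock 18.55 shift [-0.7 97.1  1.6] turn -0.0
top 356.0
side 498.0
667.8823529411765 665.1607843137255 [ 6.000e-04  1.000e-04 -1.000e-03 -4.018e-01 -7.429e-01] in mouth frame [ 0.5  0.6 -0.9]
```

View pics/h7.png

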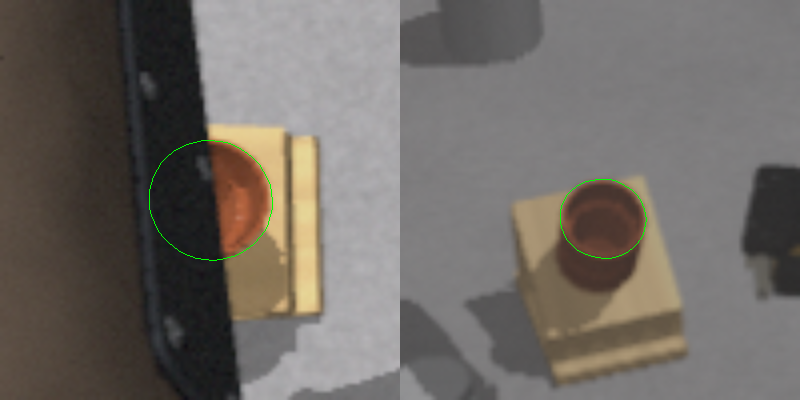

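The predicted seated rim (green) matches the picture in both views, so the first pot is home within about 1 mm. Gripping the far pot.

```bash
python3 -m crank '[[[-1,-0.7,40,1.5,0],[-1,-0.7,75,1.5,0],[-1,-0.7,97,1.5,0],[-1,-0.7,97,1.5,0],[1,-0.7,97,1.5,0],[1,-0.7,97,1.5,0],[1,-0.7,97,1.5,0],[1,-0.7,97,1.5,0],[1,-0.7,97,1.5,0]]]'
python3 - <<'E'
from to import *
o=ctrl.get_obs();M=R.from_euler('xyz',o["orientation"],degrees=True).as_matrix()
print("OFF mm", (o["tool_pos"]-[.686,.0494,.05])@M[:,2]*1000, "DP",72-10-o["tool_pos"][2]*1000)
E
python3 pl.py 1.5 92 1
```

```text
clock: 19.77
tool_pos: [0.6876, 0.0499, 0.0538]
orientation: [-90.0, 0.0, 160.0]
force: [-2.6, 0.5, 5.6]
opening: 0.0582
OFF mm -1.029272830927879 DP 8.246630669619393
[0.5326 0.2651 0.2041]
clock 19.77 shift [ 219.1 -150.4 -149.3] turn -0.45
```

```bash
python3 -m crank '[[[1,0,0,0,0],[1,0,0,0,0]]]'
python3 - <<'E'
from plant import ctrl; import cv2
b=ctrl.snapshot("side"); cv2.imwrite("pics/h8.png",cv2.resize(b[130:250,250:400,::-1],None,fx=5,fy=5))
E
```

```text
clock: 20.02
tool_pos: [0.6876, 0.0499, 0.0537]
orientation: [-90.0, 0.0, 160.0]
force: [-2.3, 1.1, 6.0]
opening: 0.0586
```

View pics/h8.png

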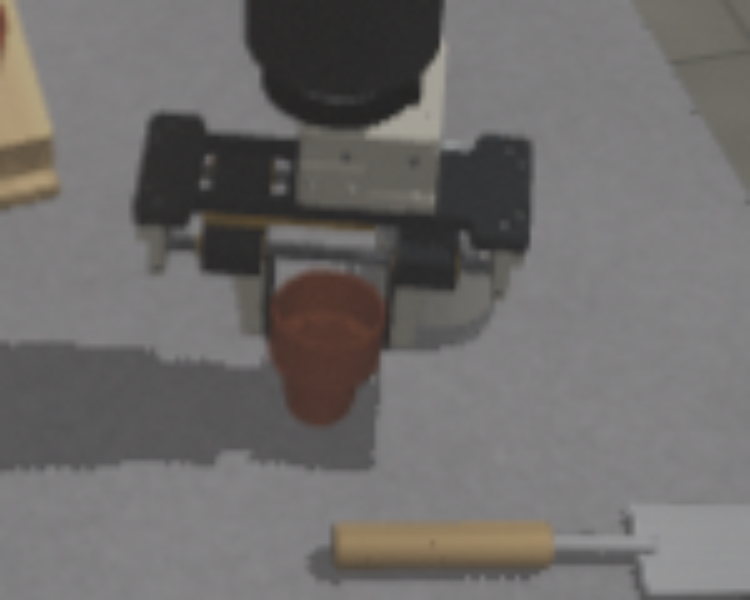

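Run:
```python
from geo import *
b=ctrl.snapshot("side")
v=cv2.resize(b[150:240,265:375,::-1],None,fx=7,fy=7); v=np.clip(v*1.5,0,255).astype(np.uint8)
CM["side"]["origin"]=CM["side"]["origin"]-[0,.0017,0]
t=ctrl.get_obs()["tool_pos"]; J=np.array([np.cos(np.radians(160)),np.sin(np.radians(160)),0]); Z=np.array([-J[1],J[0],0])
def dr(P,c,cl=True):
    uv=((proj("side",P)-[265,150]+.5)*7).astype(np.int32); cv2.polylines(v,[uv],cl,c,1)
for c,col in (([t[0],t[1],0.036],(0,255,0)),([.686,.0494,.036],(0,255,255))):
    for p in (ring(.03,.036),ring(.03,.004),ring(.017,-.036)): dr(p+c,col)
for s in (1,-1):
    p=np.array(t)+s*J*.030
    dr(np.array([p+Z*.0095,p-Z*.0095,p-Z*.0095+[0,0,.03],p+Z*.0095+[0,0,.03]]),(255,0,255))
cv2.imwrite("pics/h9.png",v)
O=[("side",clay(b,box((315,200),22)),box((315,200),22))]
up=lambda x:(R.from_euler('xy',x[2:4],degrees=True).as_matrix(),np.array([x[0],x[1],.036]))
x,f=fit(O,ROUND,up,[.687,.05,0,0],[.005,.005,4,4]);print(np.round(x,4),f)
x,f=fit(O,ROUND,lambda x:up([*x,0,0]),[.687,.05],[.005,.005]);print(np.round(x,4),f)
```

```text
[0.6868 0.0488 5.6021 0.3637] 35.06666666666666
[0.6871 0.0484] 44.30980392156863
```

View pics/h9.png

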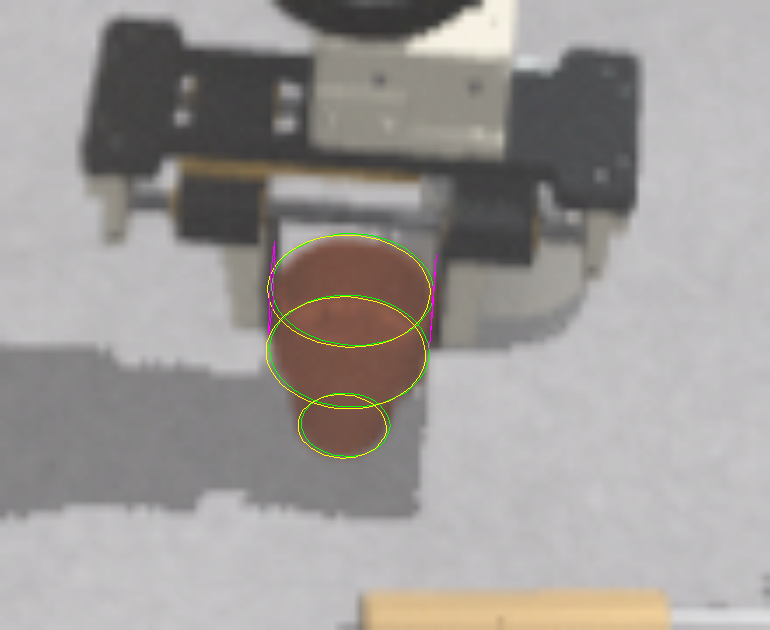

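The grip is centred, but it closed before the descent had settled (z 0.0537). I'll regrasp a little lower.

```bash
python3 -m crank '[[[-1,0,0,0,0],[-1,0,0,0,0],[-1,0,3,0,0],[-1,0,3,0,0],[-1,0,3,0,0]]]'; python3 -m crank '[[[1,0,0,0,0],[1,0,0,0,0],[1,0,0,0,0],[1,0,0,0,0],[1,0,0,0,0]]]'
```

```text
clock: 20.75
tool_pos: [0.6873, 0.0497, 0.0498]
orientation: [-90.0, -0.0, 160.0]
force: [-0.3, -0.2, 0.2]
opening: 0.0873
clock: 21.38
tool_pos: [0.6873, 0.0498, 0.05]
orientation: [-90.0, -0.0, 160.0]
force: [-0.4, 0.0, -0.0]
opening: 0.0587
```

```bash
sed -i 's/^OFF=.*/OFF=-0.8; DP=12.0/' pl.py; python3 pl.py 1.5 92 1
```

```text
[0.5324 0.2674 0.2025]
clock 21.38 shift [ 220.  -152.5 -151.5] turn -0.45
```

```bash
python3 -m crank '[[[1,0,-40,0,0],[1,0,-95,0,0],[1,0,-152,0,0],[1,40,-152,-30,-0.1],[1,85,-152,-60,-0.2],[1,130,-152,-90,-0.3],[1,175,-152,-120,-0.4],[1,205,-152,-145,-0.45],[1,220,-152,-151,-0.45],[1,220,-152,-151,-0.45],[1,220,-152,-151,-0.45]]]'; python3 pl.py 1.5 92 1
python3 - <<'E'
from plant import ctrl; import cv2,numpy as np
from ov import *
b=ctrl.snapshot("side"); cv2.imwrite("pics/s10f.png",b[:,:,::-1])
ov('pics/s10f.png','pics/o10.png',ctrl.get_obs()["tool_pos"],[0],b=(190,70,100,100))
E
```

```text
clock: 22.75
tool_pos: [0.5327, 0.2662, 0.2019]
orientation: [-90.0, -0.0, -174.3]
force: [0.6, -0.6, -0.9]
opening: 0.059
[0.5324 0.2674 0.2025]
clock 22.75 shift [ 0.1 -0.6 -1.2] turn -0.001
```

View pics/o10.png

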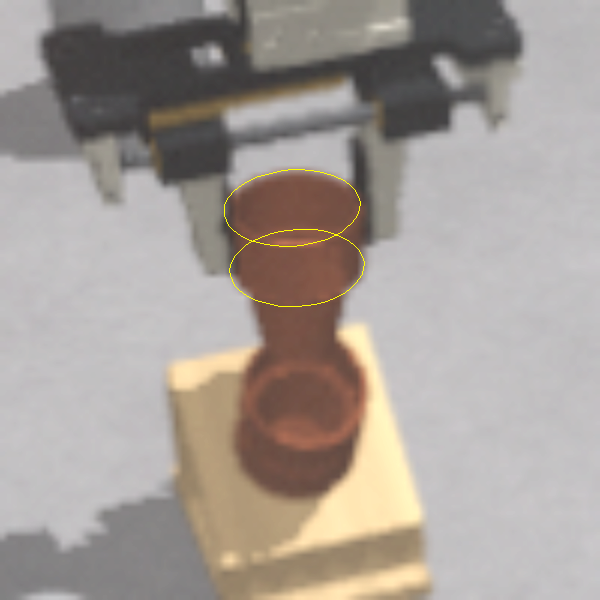

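Same picture as with the first pot: it hangs vertical with its foot above the nested pot's mouth at (303,405). Repeating the sequence.

```bash
python3 -m crank '[[[1,0,15,-1,0],[1,0,28,-1,0],[1,0,37,-1,0],[1,0,42,-1,0],[1,0,44.5,-1,0],[1,0,44.5,-1,0]]]'; python3 pl.py 1.5 46 1
```

```text
clock: 23.55
tool_pos: [0.5322, 0.268, 0.1575]
orientation: [-90.0, 0.0, -174.2]
force: [0.7, 0.3, -1.8]
opening: 0.0591
[0.5324 0.2674 0.1565]
clock 23.55 shift [-0.1  1.   0.6] turn -0.0
```

```bash
python3 -m crank '[[[1,0,0.7,4,0],[1,0,0.7,8,0],[1,0,0.7,12,0],[1,0,0.7,12,0]]]';  python3 -m crank '[[[1,0.3,0.5,4,0],[1,0.5,1,8,0],[1,0.5,2,11,0],[1,0.5,2,11,0]]]'; python3 pl.py 24 44 1
python3 - <<'E'
from plant import ctrl; import cv2
b=ctrl.snapshot("side"); cv2.imwrite("pics/h11.png",cv2.resize(b[70:170,190:290,::-1],None,fx=5,fy=5))
E
```

```text
clock: 24.05
tool_pos: [0.5337, 0.2557, 0.1571]
orientation: [-90.0, 0.0, -174.2]
force: [0.3, 0.3, -0.1]
opening: 0.059
clock: 24.55
tool_pos: [0.534, 0.2446, 0.1546]
orientation: [-90.0, -0.0, -174.2]
force: [0.1, 0.4, -0.7]
opening: 0.0588
[0.5347 0.245  0.1545]
clock 24.55 shift [-0.7  0.1 -0.3] turn -0.001
```

View pics/h11.png

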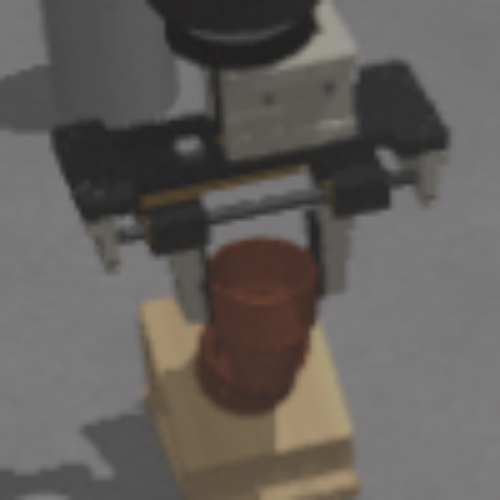

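Run:
```python
from plant import ctrl; import cv2
from ov import *
a=ctrl.snapshot("top"); b=ctrl.snapshot("side"); cv2.imwrite("pics/s12f.png",b[:,:,::-1])
ov('pics/s12f.png','pics/o12.png',ctrl.get_obs()["tool_pos"]+np.array([-.0015,0,0]),[0,20],b=(200,80,80,90),k=6)
v=cv2.imread('pics/o12.png'); w=cv2.resize(a[190:270,90:170,::-1],(300,300))
o=np.zeros((540,790,3),np.uint8); o[:,:480]=v; o[:300,485:785]=w; cv2.imwrite('pics/o12.png',o)
```

```text
(no output)
```

View pics/o12.png

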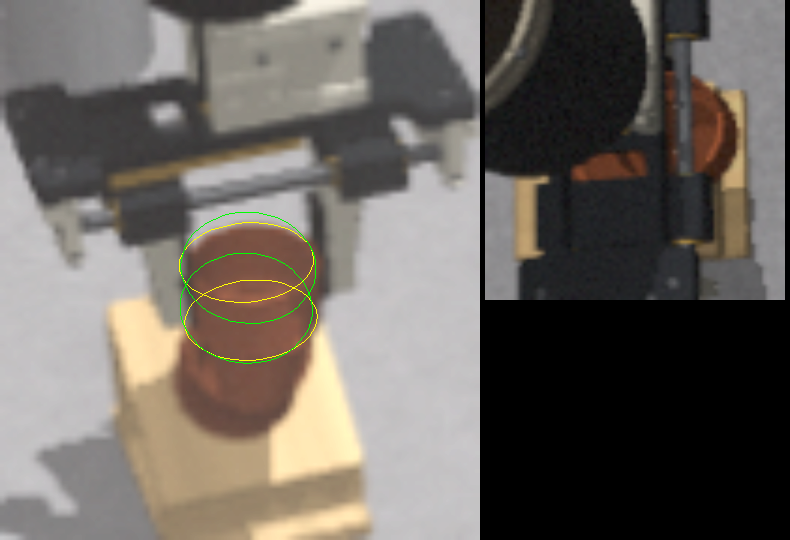

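Run:
```python
import cv2,numpy as np
o=np.zeros((600,800,3),np.uint8)
for i,f in enumerate(("pics/s7f.png","pics/s12f.png")):
    b=cv2.imread(f)[100:160,220:260]; v=cv2.resize(b,None,fx=10,fy=10,interpolation=cv2.INTER_LANCZOS4)
    o[:,400*i:400*i+400]=np.clip(v.astype(float)*2.2,0,255)
cv2.imwrite("pics/o13.png",o)
```

```text
(no output)
```

View pics/o13.png

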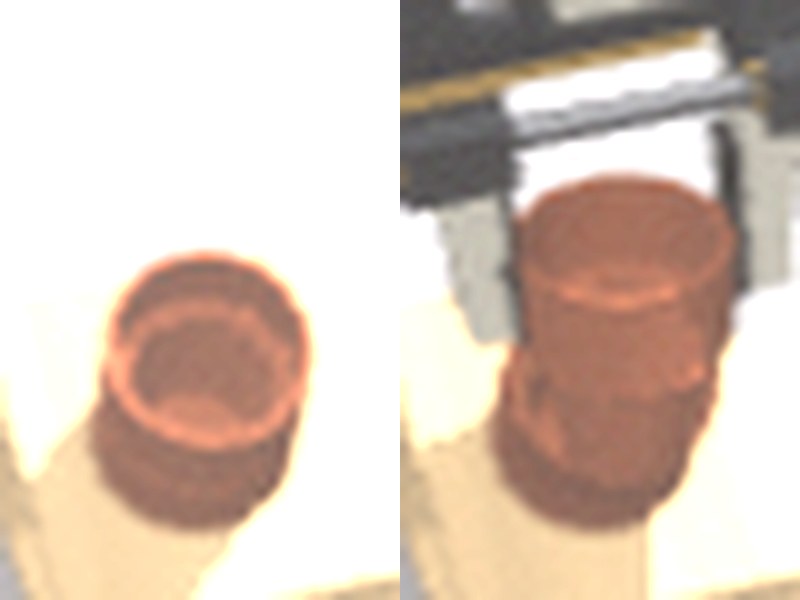

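Run:
```python
from ov import *
from pl import ax
b=cv2.imread("pics/s12f.png")[100:160,220:260]
v=cv2.resize(b,None,fx=10,fy=10,interpolation=cv2.INTER_CUBIC); v=np.clip((v.astype(float)-25)*3.2,0,255).astype(np.uint8)
o=np.zeros((600,800,3),np.uint8); o[:,:400]=v; w=v.copy()
T=np.array([.534,.2446,.1546]); C=T-L*OFF/1000+[0.001,0,-.050+.036-.002]
y=np.array([-L[1],L[0],0]); Mx=np.c_[np.cross(y,ax),y,ax]
def dr(P,c): cv2.polylines(w,[((proj("side",P)-[220,100]+.5)*10).astype(np.int32)],True,c,1)
for p in (ring(.03,.036),ring(.03,.004),ring(.017,-.036)): dr(p+C,(0,255,255))
dr(ring(.03,.032)@Mx.T+M,(0,255,0)); dr(ring(.03,0)@Mx.T+M,(255,255,0))
o[:,400:]=w; cv2.imwrite("pics/o14.png",o)
```

```text
(no output)
```

View pics/o14.png

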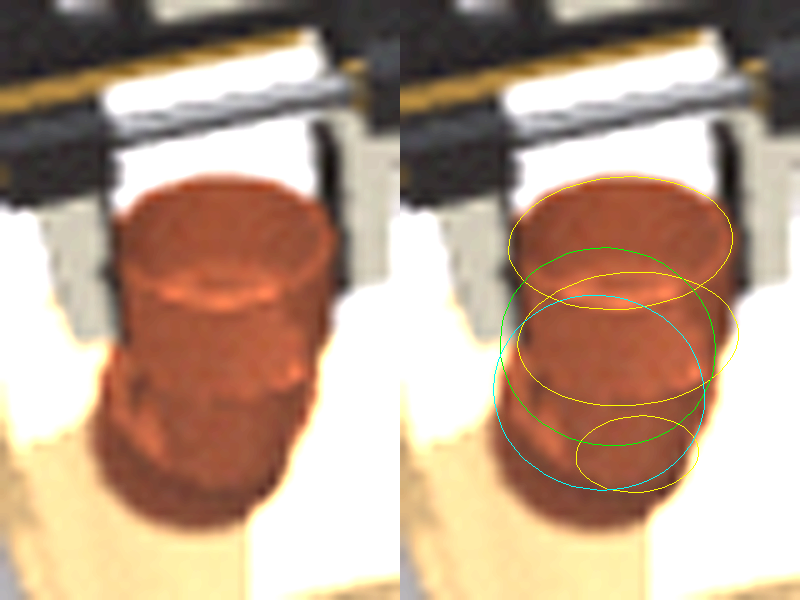

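Run:
```python
from ov import *
from pl import ax
a=ctrl.snapshot("top"); cv2.imwrite("pics/t15f.png",a[:,:,::-1])
x0,y0=100,205
v=cv2.resize(a[y0:y0+60,x0:x0+70,::-1],None,fx=8,fy=8,interpolation=cv2.INTER_CUBIC); v=np.clip(v.astype(float)*1.5,0,255).astype(np.uint8)
T=np.array([.534,.2446,.1546]); C=T-L*OFF/1000+[0.001,0,-.050+.036-.002]
y=np.array([-L[1],L[0],0]); Mx=np.c_[np.cross(y,ax),y,ax]
def dr(P,c): cv2.polylines(v,[((proj("top",P)-[x0,y0]+.5)*8).astype(np.int32)],True,c,1)
for p in (ring(.03,.036),ring(.017,-.036)): dr(p+C,(0,255,255))
dr(ring(.03,.032)@Mx.T+M,(0,255,0)); dr(ring(.03,0)@Mx.T+M,(255,255,0))
cv2.imwrite("pics/o15.png",v); print(ctrl.get_obs()["clock"])
```

```text
24.75
```

View pics/o15.png

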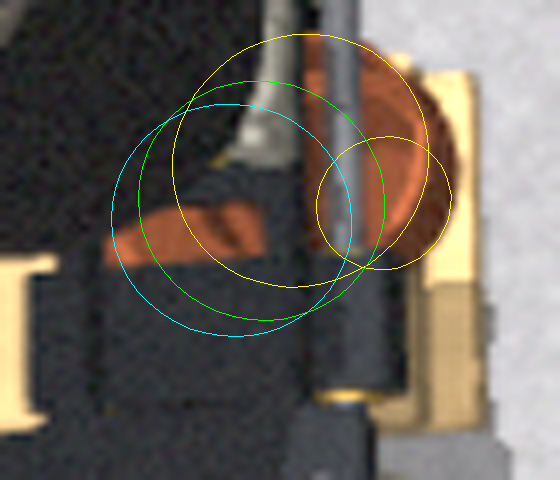

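The swing produced almost no force and the held pot is still vertical (rim ellipse ratio about 0.58). It may have pushed the nested pot instead of pivoting. I'll retrace slowly along the same path and look.

```bash
python3 -m crank '[[[1,0,-1,-3,0],[1,0,-2,-6,0],[1,-0.3,-2,-9,0],[1,-0.5,-2,-12,0],[1,-0.5,-2,-12,0]]]'
python3 - <<'E'
from plant import ctrl; import cv2,numpy as np
b=ctrl.snapshot("side")
v=cv2.resize(b[100:160,215:265,::-1],None,fx=10,fy=10,interpolation=cv2.INTER_CUBIC); v=np.clip((v.astype(float)-25)*3.2,0,255).astype(np.uint8)
cv2.imwrite("pics/h16.png",v)
E
```

```text
clock: 25.38
tool_pos: [0.5333, 0.2574, 0.1566]
orientation: [-90.0, 0.0, -174.2]
force: [-0.2, 0.0, 0.1]
opening: 0.0591
```

View pics/h16.png

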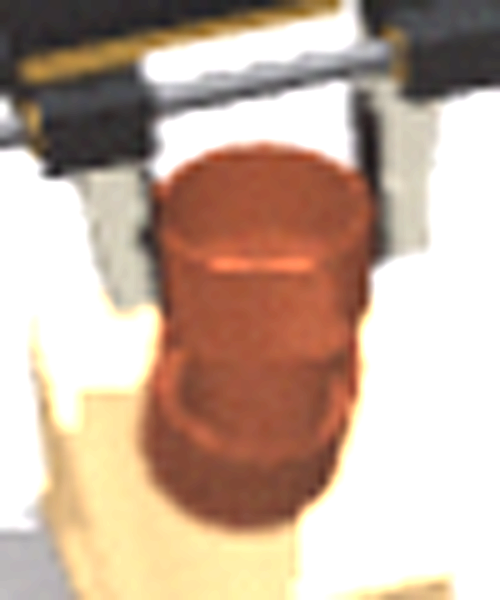

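After retracing, the near rim of the nested pot at (245,447) shows in front of the held body, and that pot is in its seated place. The foot had only been about 1 mm below the lower lip and slid over it. I'll go back to the start, lower about 5 mm deeper, then swing.

```bash
python3 -m crank '[[[1,0,-4,-4,0],[1,0,-5,-8,0],[1,0,-5,-10,0],[1,0,-5,-10,0]]]'; python3 pl.py 1.5 46 1;  python3 - <<'E'
from plant import ctrl; import cv2,numpy as np
from ov import *
b=ctrl.snapshot("side"); cv2.imwrite("pics/s17f.png",b[:,:,::-1])
ov('pics/s17f.png','pics/o17.png',ctrl.get_obs()["tool_pos"]+np.array([.001,0,0]),[0],b=(215,90,50,70),k=8)
E
```

```text
clock: 25.92
tool_pos: [0.5321, 0.2671, 0.1616]
orientation: [-90.0, -0.0, -174.2]
force: [-0.7, -0.7, -1.1]
opening: 0.0585
[0.5324 0.2674 0.1565]
clock 25.93 shift [-0.3  5.1 -0.3] turn -0.0
```

View pics/o17.png

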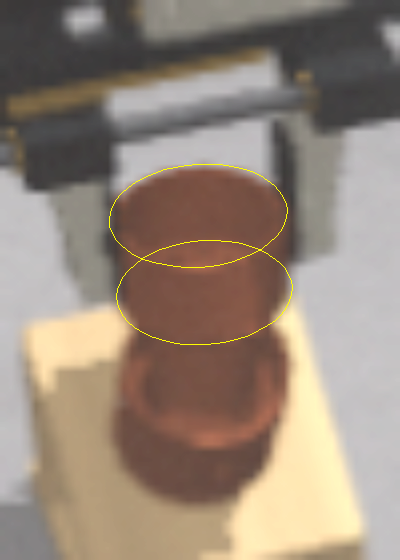

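```bash
python3 -m crank '[[[1,0,4,0,0],[1,0,7,0,0],[1,0,9,0,0],[1,0,9.5,0,0],[1,0,9.5,0,0]]]'; python3 -m crank '[[[1,0,0.5,2,0],[1,0,0.5,4,0],[1,0,0.5,6,0],[1,0,0.5,6,0]]]';  python3 pl.py 7.5 42 1
```

```text
clock: 26.6
tool_pos: [0.5323, 0.2669, 0.1522]
orientation: [-90.0, 0.0, -174.2]
force: [0.5, -0.4, -1.3]
opening: 0.0586
clock: 27.1
tool_pos: [0.533, 0.261, 0.1519]
orientation: [-90.0, 0.0, -174.2]
force: [0.2, 0.9, -1.2]
opening: 0.0584
[0.533  0.2614 0.1525]
clock 27.1 shift [-0.  -0.6 -0.5] turn -0.0
```

```bash
python3 -m crank '[[[1,0,0,3,0],[1,0,0,6,0],[1,0,0,8,0],[1,0,0,8,0]]]';  python3 pl.py 15.5 42 1
python3 - <<'E'
from plant import ctrl; import cv2,numpy as np
b=ctrl.snapshot("side")
v=cv2.resize(b[100:160,215:265,::-1],None,fx=10,fy=10,interpolation=cv2.INTER_CUBIC); v=np.clip((v.astype(float)-25)*3.2,0,255).astype(np.uint8)
cv2.imwrite("pics/h18.png",v)
E
```

```text
clock: 27.6
tool_pos: [0.5339, 0.2531, 0.152]
orientation: [-90.0, 0.0, -174.2]
force: [-0.4, 0.8, 0.0]
opening: 0.0586
[0.5338 0.2535 0.1525]
clock 27.6 shift [ 0.1 -0.6 -0.4] turn -0.0
```

View pics/h18.png

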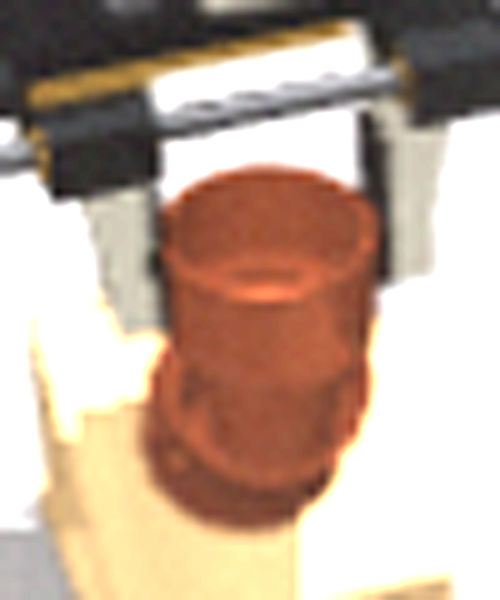

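The held pot has tilted only about 4°, while the nested pot's near rim sank from row 447 to row 475. The loose pot gives way before the grip pivots, so I'll back out slowly and let it settle. Then I'll pre-tilt the held pot against something rigid: the tray's outer +y wall.

```bash
python3 -m crank '[[[1,0,0,-3,0],[1,0,0,-6,0],[1,0,0,-9,0],[1,0,0,-12,0],[1,0,-1,-14,0],[1,0,-1,-14,0],[1,0,-8,-14,0],[1,0,-20,-14,0],[1,0,-45,-14,0],[1,0,-60,-14,0],[1,0,-60,-14,0]]]'
python3 - <<'E'
from plant import ctrl; import cv2,numpy as np
b=ctrl.snapshot("side"); cv2.imwrite("pics/s19f.png",b[:,:,::-1])
v=cv2.resize(b[80:160,215:265,::-1],None,fx=7,fy=7,interpolation=cv2.INTER_CUBIC); v=np.clip((v.astype(float)-25)*3.2,0,255).astype(np.uint8)
cv2.imwrite("pics/h19.png",v)
E
```

```text
clock: 29.02
tool_pos: [0.5329, 0.2674, 0.2134]
orientation: [-90.1, 0.1, -174.2]
force: [0.5, -0.0, -2.2]
opening: 0.0589
```

View pics/h19.png

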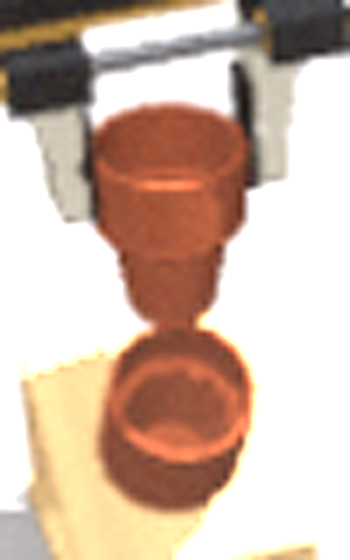

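The nested pot has settled back: its near rim is at (180,455) in the crop, i.e. picture row 145 as before. Moving to the tray's outer wall.

```bash
python3 to.py .4497 -.1708 .11 -171.2
```

```text
clock 29.07 shift [126.3 101.6 427.4] turn -0.053
```

```bash
python3 -m crank '[[[1,10,0,50,0],[1,30,0,105,0],[1,45,0,160,0],[1,65,0,220,0],[1,80,0,275,-0.05],[1,100,0,330,-0.05],[1,115,20,385,-0.05],[1,126,50,427,-0.05],[1,126,90,427,-0.05],[1,126,102,427,-0.05],[1,126,102,427,-0.05]]]'; python3 to.py .4497 -.1708 .058 -171.2
python3 - <<'E'
from plant import ctrl; import cv2,numpy as np
b=ctrl.snapshot("side"); a=ctrl.snapshot("top")
o=np.zeros((400,800,3),np.uint8)
o[:,:400]=cv2.resize(a[200:330,310:440,::-1],(400,400)); o[:,400:]=cv2.resize(b[210:340,190:320,::-1],(400,400))
cv2.imwrite("pics/h20.png",np.clip(o*1.5,0,255))
E
```

```text
clock: 30.45
tool_pos: [0.4497, -0.1704, 0.1093]
orientation: [-90.0, -0.1, -171.3]
force: [0.2, -0.1, -0.5]
opening: 0.0589
clock 30.45 shift [-0.1 51.3  0.4] turn -0.002[ WARN:0@2.421] global loadsave.cpp:1063 imwrite_ Unsupported depth image for selected encoder is fallbacked to CV_8U.
```

View pics/h20.png

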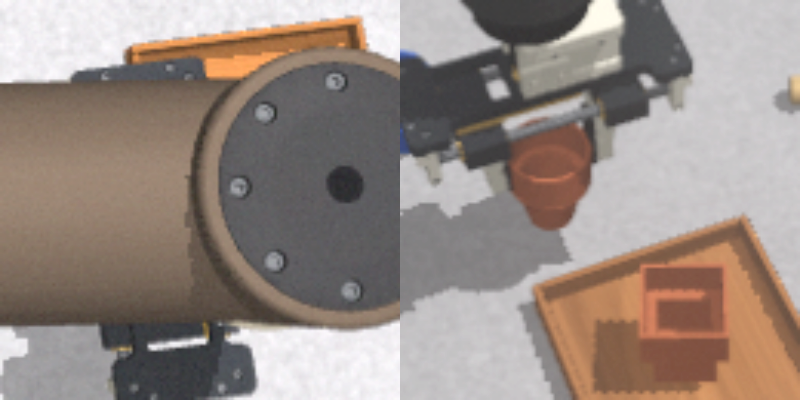

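```bash
python3 -m crank '[[[1,0,25,0,0],[1,0,45,0,0],[1,0,51,0,0],[1,0,51,4,0],[1,0,51,8,0],[1,0,51,10,0],[1,0,51,10,0]]]'; python3 -m crank '[[[1,0,-1,3,0],[1,0,-2,6,0],[1,0,-2,6,0]]]'
```

```text
clock: 31.42
tool_pos: [0.4517, -0.1808, 0.0591]
orientation: [-90.0, 0.0, -171.4]
force: [0.1, -0.3, -0.6]
opening: 0.0589
clock: 31.8
tool_pos: [0.4518, -0.1863, 0.0606]
orientation: [-90.0, -0.1, -171.4]
force: [-1.9, 5.5, 1.3]
opening: 0.0584
```

```bash
python3 -m crank '[[[1,0,-0.7,3,0],[1,0,-1.4,6,0],[1,0,-2,9,0],[1,0,-2,9,0]]]'; python3 -m crank '[[[1,0,-0.3,3,0],[1,0,-0.6,6,0],[1,0,-0.6,6,0]]]'
python3 - <<'E'
from plant import ctrl; import cv2,numpy as np
b=ctrl.snapshot("side"); cv2.imwrite("pics/s21f.png",b[:,:,::-1])
v=cv2.resize(b[215:295,220:310,::-1],None,fx=8,fy=7,interpolation=cv2.INTER_CUBIC)
v=cv2.resize(b[215:295,220:310,::-1],None,fx=7,fy=7,interpolation=cv2.INTER_CUBIC); v=np.clip((v.astype(float)-15)*2.4,0,255).astype(np.uint8)
cv2.imwrite("pics/h21.png",v)
E
```

```text
clock: 32.3
tool_pos: [0.4528, -0.1948, 0.0625]
orientation: [-90.1, -0.1, -171.4]
force: [-3.3, 8.1, 2.4]
opening: 0.0579
clock: 32.67
tool_pos: [0.4537, -0.2007, 0.0631]
orientation: [-90.1, -0.1, -171.4]
force: [-2.9, 7.5, 2.5]
opening: 0.0584
```

View pics/h21.png

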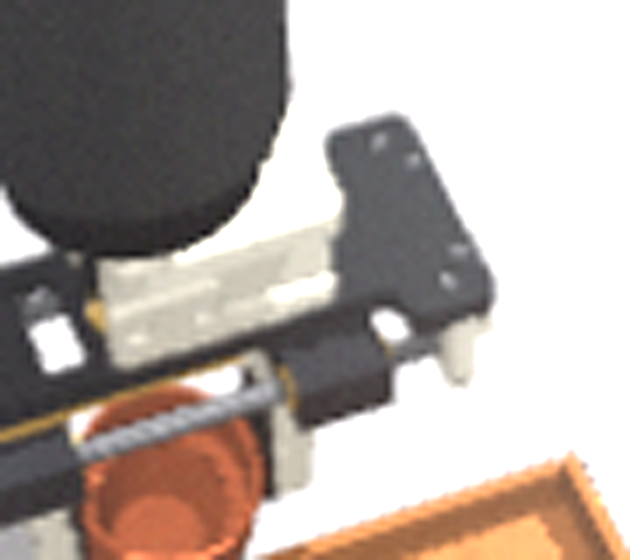

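```bash
python3 -m crank '[[[1,0,0,2.5,0],[1,0,0,5,0],[1,0,0,5,0],[1,0,-1,0,0],[1,0,-20,0,0],[1,0,-70,-10,0],[1,0,-120,-20,0],[1,0,-120,-20,0]]]'
python3 - <<'E'
from plant import ctrl; import cv2,numpy as np
from geo import *
b=ctrl.snapshot("side"); cv2.imwrite("pics/s22f.png",b[:,:,::-1])
T=ctrl.get_obs()["tool_pos"]; Lw=np.array([.153,-.988,0]); 
CM["side"]["origin"]=CM["side"]["origin"]-[0,.0017,0]
P=T+Lw*.0008+[0,0,.012]
uv=proj("side",P)[0]; x0,y0=int(uv[0]-40),int(uv[1]-40)
o=np.zeros((480,800,3),np.uint8)
v=cv2.resize(b[y0:y0+80,x0:x0+66,::-1],None,fx=6,fy=6,interpolation=cv2.INTER_CUBIC); v=np.clip((v.astype(float)-15)*2.4,0,255).astype(np.uint8)
o[:,:396]=v; w=v.copy()
y=np.array([-Lw[1],Lw[0],0])
for a,c in ((20,(0,255,255)),(30,(0,255,0)),(40,(255,0,0))):
    z=np.sin(np.radians(a))*Lw+np.array([0,0,np.cos(np.radians(a))]); Mx=np.c_[np.cross(y,z),y,z]
    for r in (ring(.03,.010),ring(.017,-.062)): cv2.polylines(w,[((proj("side",r@Mx.T+P)-[x0,y0]+.5)*6).astype(np.int32)],True,c,1)
o[:,400:796]=w; cv2.imwrite("pics/h22.png",o); print(T)
bx=box(uv,26); m=clay(b,bx)
PP=[p-[0,0,.026] for p in ROUND]
def f(x):
    z=np.sin(x[3])*Lw+np.array([0,0,np.cos(x[3])]); Mx=np.c_[np.cross(y,z),y,z]
    k=render("side",PP,Mx,P+np.array([x[0],x[1],0]),bx)
    return np.abs(k-m)[m*0+1>0].sum()
for a in range(10,50,5):
    r=minimize(lambda q:f([q[0],q[1],0,np.radians(a)]),[0,0],method="Nelder-Mead",options=dict(initial_simplex=[[0,0],[.003,0],[0,.003]],maxiter=60)); print(a,r.fun,np.round(r.x*1000,1))
E
```

```text
clock: 33.72
tool_pos: [0.4545, -0.1815, 0.1877]
orientation: [-89.8, 0.5, -171.3]
force: [0.6, 0.4, -1.6]
opening: 0.0579
[ 0.45293677 -0.18133154  0.18524774]
10 222.2627450980392 [4.8 5. ]
15 191.01176470588234 [4.5 4.4]
20 159.43529411764706 [4.1 4.2]
25 139.0705882352941 [3.9 3.6]
30 126.0235294117647 [3.6 2.6]
35 125.49411764705883 [3.5 1.6]
40 130.39215686274508 [ 4.1 -1. ]
45 145.80392156862746 [ 4.  -1.8]
```

View pics/h22.png

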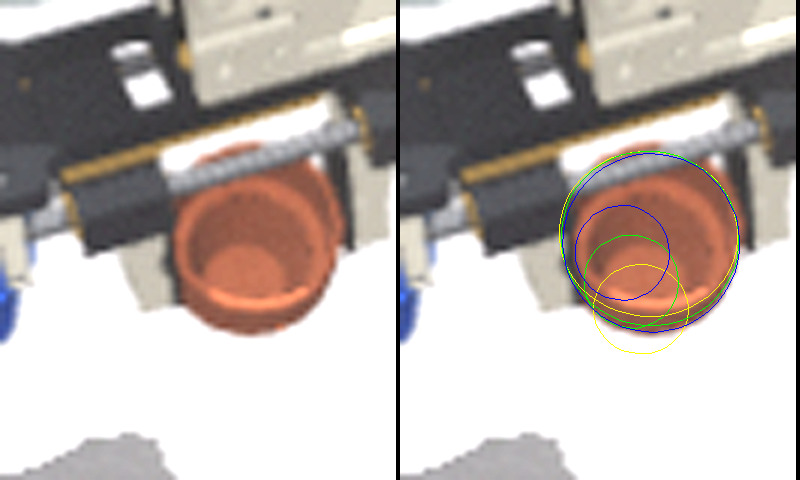

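The tilt is about 30–33°: the best silhouette fit is at 30–35°, and the view looks nearly straight down its axis. It sits about 2 mm to +x of the jaw centre. Going back to the stand, onto the axis above the nested pot.

```bash
python3 pl.py 40 95 1; python3 pl.py 40 69.3 1
```

```text
[0.5363 0.2291 0.2055]
clock 33.77 shift [-144.5  -20.  -393.1] turn 0.051
[0.5363 0.2291 0.1798]
clock 33.77 shift [-144.4    5.7 -393.1] turn 0.051
```

```bash
python3 -m crank '[[[1,-20,-20,-50,0],[1,-40,-20,-105,0],[1,-60,-20,-160,0.05],[1,-80,-20,-215,0.05],[1,-100,-20,-270,0.05],[1,-120,-20,-325,0.05],[1,-135,-20,-370,0.05],[1,-143,-20,-393,0.05],[1,-143,-20,-393,0.05],[1,-143,0,-393,0.05],[1,-143,0,-393,0.05]]]'; python3 pl.py 40 69.3 1;  cat > shot.py <<'E'
import sys
from geo import *
from pl import M,L,ax,OFF,DP
def shot(out,th=30):
    b=ctrl.snapshot("side"); a=ctrl.snapshot("top"); cv2.imwrite(out.replace('.png','_s.png'),b[:,:,::-1]); cv2.imwrite(out.replace('.png','_t.png'),a[:,:,::-1])
    CM["side"]["origin"]=CM["side"]["origin"]-[0,.0017,0]
    T=ctrl.get_obs()["tool_pos"]; P=T-L*OFF/1000+[0,0,DP/1000]
    y=np.array([-L[1],L[0],0]); o=np.zeros((480,800,3),np.uint8); A=np.c_[np.cross(y,ax),y,ax]
    for i,(n,im,x0,y0) in enumerate((("side",b,207,88),("top",a,100,195))):
        v=cv2.resize(im[y0:y0+80,x0:x0+66,::-1],None,fx=6,fy=6,interpolation=cv2.INTER_CUBIC); v=np.clip((v.astype(float)-20)*(2.8 if i==0 else 1.5),0,255).astype(np.uint8)
        def dr(Q,c): cv2.polylines(v,[((proj(n,Q)-[x0,y0]+.5)*6).astype(np.int32)],True,c,1)
        z=np.sin(np.radians(th))*L+np.array([0,0,np.cos(np.radians(th))]); Mx=np.c_[np.cross(y,z),y,z]
        dr(ring(.03,.010)@Mx.T+P,(0,255,255)); dr(ring(.017,-.062)@Mx.T+P,(0,255,255))
        dr(ring(.03,.032)@A.T+M,(0,255,0))
        o[:,400*i:400*i+396]=v
    cv2.imwrite(out,o)
shot(sys.argv[1])
E
python3 shot.py pics/h23.png
```

```text
clock: 35.15
tool_pos: [0.5327, 0.2267, 0.1814]
orientation: [-89.9, -0.2, -174.3]
force: [-0.6, -0.3, -0.7]
opening: 0.0581
[0.5363 0.2291 0.1798]
clock 35.15 shift [-3.8  1.6 -2. ] turn -0.001
```

View pics/h23.png

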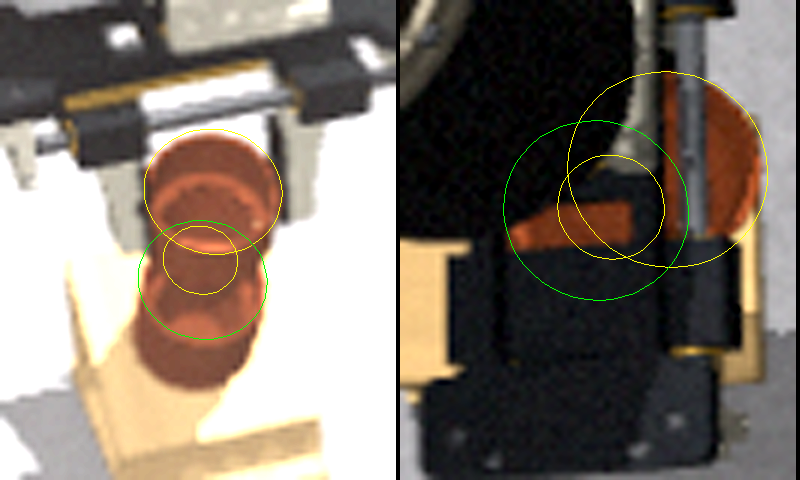

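The held pot's rim matches the 30° model at (213,193), and the nested pot is on its predicted rim. Inserting along the axis.

```bash
python3 pl.py 32.5 56.3 1; python3 pl.py 25 43.3 1; python3 -m crank '[[[1,-3,1,-2,0],[1,-3.3,6,-5,0],[1,-3,11,-7.5,0],[1,-3,14.5,-9.5,0],[1,-3,14.5,-9.5,0]]]'; python3 pl.py 25 43.3 1
```

```text
[0.5355 0.2365 0.1668]
clock 35.25 shift [-2.5 16.6 -8.8] turn -0.001
[0.5348 0.244  0.1538]
clock 35.25 shift [ -2.5  29.6 -16.3] turn -0.001
clock: 35.88
tool_pos: [0.5356, 0.2383, 0.1684]
orientation: [-90.0, -0.0, -174.2]
force: [0.9, -1.3, -2.2]
opening: 0.0579
[0.5348 0.244  0.1538]
clock 35.88 shift [ 0.3 14.5 -5.8] turn 0.0
```

```bash
python3 -m crank '[[[1,0,3.5,-1.5,0],[1,0,7,-3,0],[1,0,10.5,-4.5,0],[1,0,14.5,-6,0],[1,0,14.5,-6,0]]]'; python3 pl.py 20 34.6 1; python3 shot.py pics/h24.png
```

```text
clock: 36.5
tool_pos: [0.5351, 0.2442, 0.1539]
orientation: [-90.0, -0.0, -174.2]
force: [-0.7, 0.6, -1.2]
opening: 0.0586
[0.5343 0.249  0.1451]
clock 36.5 shift [ 0.3  8.8 -4.8] turn -0.0
```

View pics/h24.png

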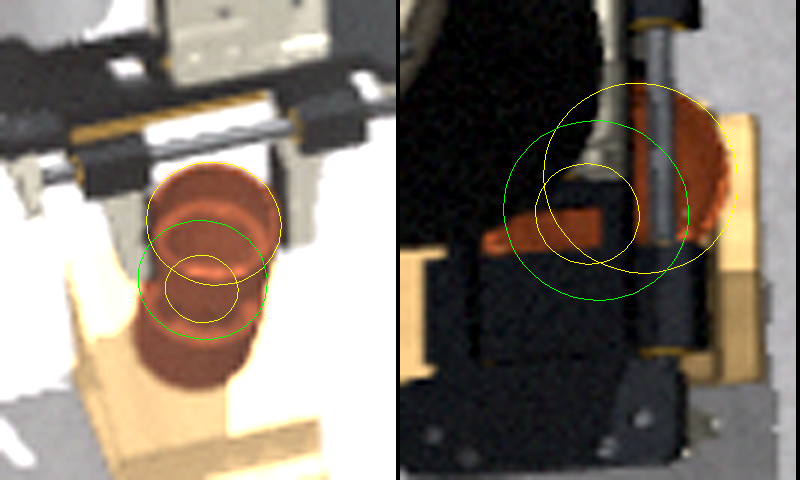

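```bash
python3 -m crank '[[[1,0,3,-1.6,0],[1,0,6,-3.2,0],[1,0,9,-4.8,0],[1,0,12.5,-6.8,0],[1,0,12.5,-6.8,0]]]'; python3 pl.py 14 24.2 1;  python3 -m crank '[[[1,0,2,-1,0],[1,0,4,-2.2,0],[1,0,5,-3,0],[1,0,5,-3,0]]]'; python3 pl.py 11 19 1
```

```text
clock: 37.22
tool_pos: [0.5344, 0.251, 0.1414]
orientation: [-90.0, -0.0, -174.2]
force: [-0.3, 0.5, -1.5]
opening: 0.0583
[0.5337 0.2549 0.1347]
clock 37.23 shift [ 0.4  6.7 -4. ] turn -0.0
clock: 37.72
tool_pos: [0.5343, 0.254, 0.1367]
orientation: [-90.0, -0.0, -174.2]
force: [-1.1, 0.4, -1.0]
opening: 0.0584
[0.5333 0.2579 0.1295]
clock 37.73 shift [ 0.5  7.2 -4. ] turn -0.0
```

```bash
python3 -m crank '[[[1,0,2,-1,0],[1,0,3.5,-2,0],[1,0,5,-2.8,0],[1,0,5,-2.8,0]]]'; python3 -m crank '[[[1,0,1,-0.5,0],[1,0,2,-1.1,0],[1,0,2,-1.1,0]]]'; python3 pl.py 11 19 1
```

```text
clock: 38.22
tool_pos: [0.534, 0.2568, 0.1317]
orientation: [-90.0, -0.0, -174.2]
force: [0.1, 0.5, -1.1]
opening: 0.058
clock: 38.6
tool_pos: [0.5341, 0.2572, 0.1311]
orientation: [-90.0, 0.0, -174.2]
force: [-2.7, -4.7, 7.8]
opening: 0.0585
[0.5333 0.2579 0.1295]
clock 38.6 shift [ 0.7  1.5 -0.8] turn 0.0
```

```bash
python3 -m crank '[[[1,0,1,-0.5,0],[1,0,2,-1,0],[1,0,2,-1,0],[1,0,2,-1,0]]]'; python3 pl.py 11 19 1; python3 shot.py pics/h25.png
```

```text
clock: 39.1
tool_pos: [0.5341, 0.2573, 0.1294]
orientation: [-89.9, 0.0, -174.2]
force: [-2.2, -8.2, 11.0]
opening: 0.0586
[0.5333 0.2579 0.1295]
clock 39.1 shift [ 0.7 -0.2 -0.7] turn -0.0
```

View pics/h25.png

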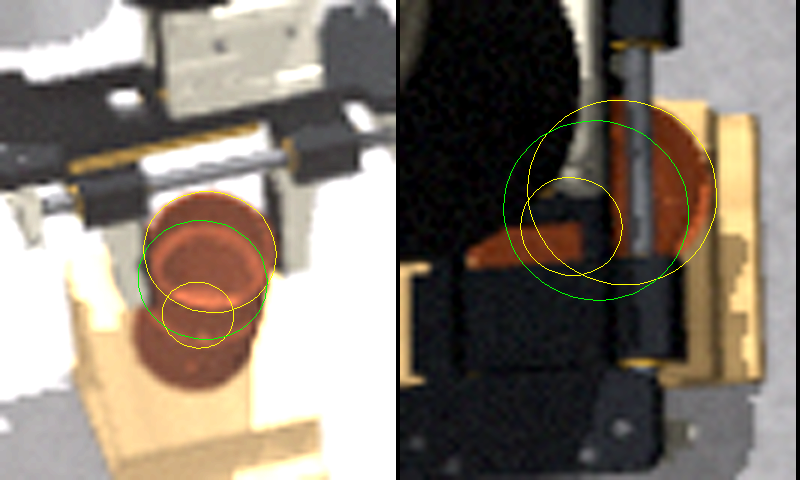

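Seated: the reaction is 14 N along the axis, at the planned pose. Releasing and withdrawing.

```bash
python3 -m crank '[[[1,0,-0.8,0.5,0],[-1,0,-0.8,0.5,0],[-1,0,-0.8,0.5,0],[-1,0,-0.8,0.5,0],[-1,0,-0.8,0.5,0],[-1,0,-40,0,0],[-1,0,-100,0,0],[-1,0,-100,60,0],[-1,0,-100,120,0],[-1,0,-100,180,0],[-1,0,-100,240,0],[-1,0,-100,240,0]]]'
cat > fin.py <<'E'
from geo import *
from pl import M,L,ax
a=ctrl.snapshot("top"); b=ctrl.snapshot("side"); cv2.imwrite("pics/fin_t.png",a[:,:,::-1]); cv2.imwrite("pics/fin_s.png",b[:,:,::-1])
CM["side"]["origin"]=CM["side"]["origin"]-[0,.0017,0]
y=np.array([-L[1],L[0],0]); A=np.c_[np.cross(y,ax),y,ax]; o=np.zeros((480,800,3),np.uint8); O=[]
for i,(n,im,x0,y0) in enumerate((("side",b,207,88),("top",a,100,195))):
    v=cv2.resize(im[y0:y0+80,x0:x0+66,::-1],None,fx=6,fy=6,interpolation=cv2.INTER_CUBIC); v=np.clip((v.astype(float)-20)*(2.8 if i==0 else 1.5),0,255).astype(np.uint8)
    for s in (.064,.032): cv2.polylines(v,[((proj(n,ring(.03,s)@A.T+M)-[x0,y0]+.5)*6).astype(np.int32)],True,(0,255,0),1)
    o[:,400*i:400*i+396]=v
    bx=box(proj(n,M+.02*ax)[0],30); O.append((n,clay(im,bx),bx))
cv2.imwrite("pics/fin.png",o)
P2=[np.r_[ring(.03,.064),ring(.03,.032)]]; LOW=[np.r_[ring(.03,.032),ring(.03,-.032)]]
def f(x):
    B=R.from_matrix(A)*R.from_euler('xy',x[3:5],degrees=True); s=0
    for n,m,bx in O:
        c=np.array([0,0,.048]); P=[P2[0]-c]
        s+=np.abs(np.maximum(render(n,P,B.as_matrix(),M+A@(x[:3]+c),bx),render(n,LOW,A,M,bx))-m).sum()
    return s
x0=np.zeros(5); sim=np.vstack([x0]+[x0+np.eye(5)[i]*[.004,.004,.004,5,5][i] for i in range(5)])
r=minimize(f,x0,method="Nelder-Mead",options=dict(initial_simplex=sim,maxiter=400)); print(f(x0),r.fun,"dxyz mm",np.round(r.x[:3]*1000,1),"tilt",np.round(r.x[3:],1))
E
python3 fin.py
```

```text
clock: 40.7
tool_pos: [0.5579, 0.0166, 0.2279]
orientation: [-90.0, -0.0, -174.5]
force: [-0.8, 1.9, -0.2]
opening: 0.0874
1254.2274509803922 1119.3529411764707 dxyz mm [  2.8  -0.6 -27.1] tilt [5.7 5.1]
```

View pics/fin.png

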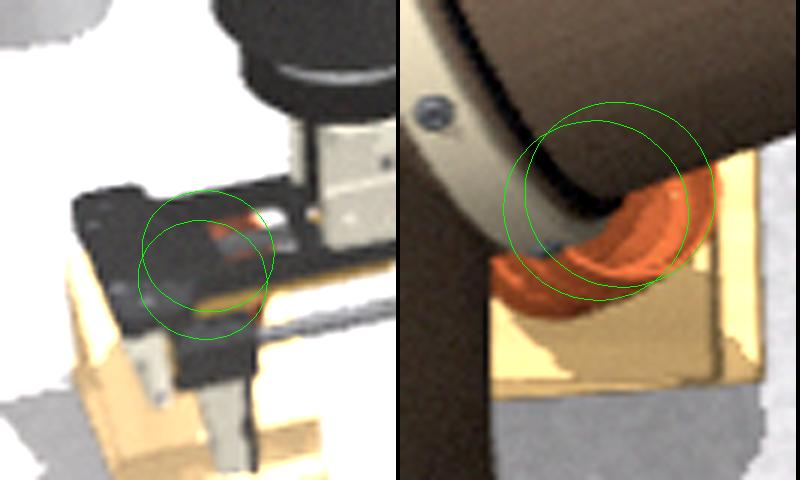

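View pics/fin_t.png

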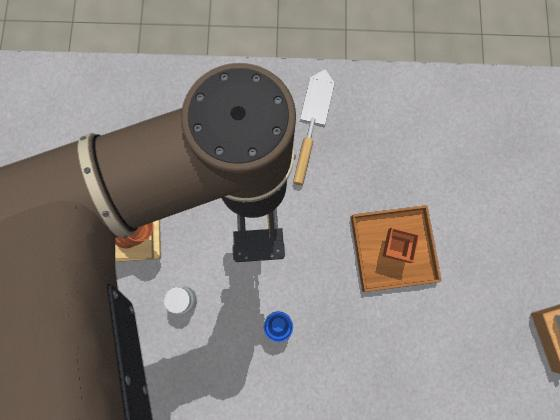

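The arm hides the stand in both views, so I'm moving it to the right for a clear look.

```bash
python3 -m crank '[[[-1,20,-20,60,0],[-1,30,-20,120,0],[-1,45,-20,180,0],[-1,55,-20,240,0],[-1,65,-20,300,0],[-1,75,-20,360,0],[-1,75,-20,390,0],[-1,75,-20,390,0]]]'; python3 fin.py
```

```text
clock: 41.8
tool_pos: [0.5233, -0.3761, 0.2467]
orientation: [-90.0, -0.1, -174.3]
force: [0.2, 0.1, 0.2]
opening: 0.0876
145.47843137254904 75.6313725490196 dxyz mm [ 3.5  1.3 -1.1] tilt [-2.7  0.9]
```

View pics/fin.png

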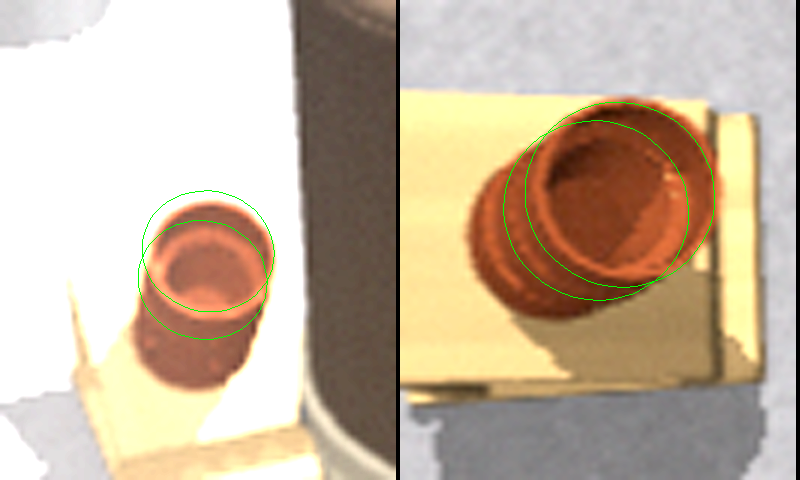

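View pics/fin_s.png

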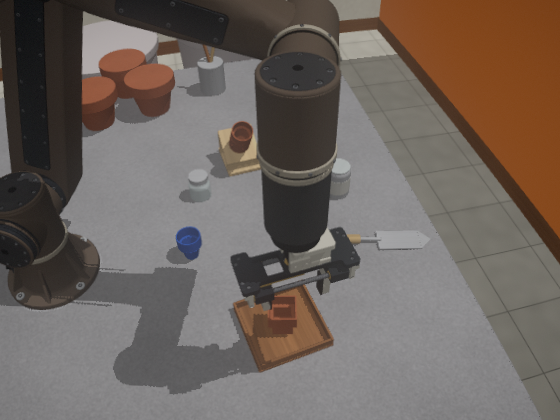

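The second pot rests about 3 mm downslope. I'll fit both nested pots jointly on these pictures.

```bash
cat > fin2.py <<'E'
from geo import *
from pl import M,L,ax
im={"top":cv2.imread("pics/fin_t.png")[:,:,::-1].copy(),"side":cv2.imread("pics/fin_s.png")[:,:,::-1].copy()}
CM["side"]["origin"]=CM["side"]["origin"]-[0,.0017,0]
y=np.array([-L[1],L[0],0]); A=np.c_[np.cross(y,ax),y,ax]; O=[]
for n in im:
    bx=box(proj(n,M+.02*ax)[0],27); O.append((n,clay(im[n],bx),bx))
COL=[np.r_[ring(.03,.036),ring(.03,.004)]]; FIX=[np.r_[ring(.03,0),ring(.03,-.032)]]
def f(x):
    s=0
    for n,m,bx in O:
        k=render(n,FIX,A,M,bx)
        for q,z in ((x[:5],-.004),(x[5:],.028)):
            B=A@R.from_euler('xy',q[3:5],degrees=True).as_matrix()
            k=np.maximum(k,render(n,COL,B,M+A@(q[:3]/1000+[0,0,z]),bx))
        s+=np.abs(k-m).sum()
    w=np.r_[np.array([3,3,3,4,4]),np.array([9,9,9,9,9])]
    return s+ (x/w)@(x/w)
x=np.zeros(10)
for it in range(4):
    sim=np.vstack([x]+[x+np.eye(10)[i]*3 for i in range(10)])
    r=minimize(f,x,method="Nelder-Mead",options=dict(initial_simplex=sim,maxiter=900,xatol=.02,fatol=.05)); x=r.x
print(r.fun,"pot1",np.round(x[:5],1),"pot2",np.round(x[5:],1))
E
python3 fin2.py
python3 - <<'E'
import cv2,numpy as np
a=cv2.imread("pics/fin_t.png")
o=np.zeros((480,800,3),np.uint8); o[:,:480]=cv2.resize(a[200:260,95:155],(480,480),interpolation=cv2.INTER_CUBIC); b=cv2.imread("pics/fin_s.png"); o[:,485:800]=np.clip(cv2.resize(b[115:160,222:252],(315,472),interpolation=cv2.INTER_CUBIC)*2.,0,255)[:480] if False else cv2.resize(b[115:160,222:252],(315,480),interpolation=cv2.INTER_CUBIC)
cv2.imwrite("pics/fin3.png",o)
E
```

```text
71.9854398165307 pot1 [ 0.1  1.2 -0.3 -0.8  1.7] pot2 [ 2.8  0.7 -1.2 -2.   1.6]
```

View pics/fin3.png

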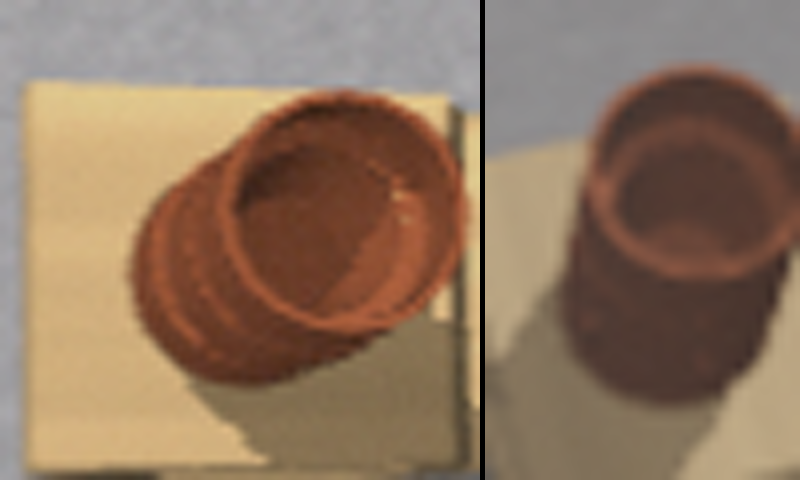

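Run:
```python
import cv2,numpy as np
a=cv2.imread("pics/top0.png").astype(float);b=cv2.imread("pics/fin_t.png").astype(float)
for n,(x,y,w,h) in dict(tin=(206,105,32,48),jar=(162,287,34,26),trowel=(294,70,38,114),blue=(263,309,30,33)).items(): print(n,np.abs(a-b)[y:y+h,x:x+w].mean().round(1))
from plant import ctrl
print(ctrl.get_obs()["qvel"].round(2),ctrl.get_obs()["clock"]); ctrl.close_job()
```

```text
tin 24.9
jar 27.5
trowel 27.0
blue 16.6
[ 1.   -0.95 -0.44  0.11 -0.06  0.22] 41.9
the job is handed in; nothing more can be done
```

View pics/fin_t.png

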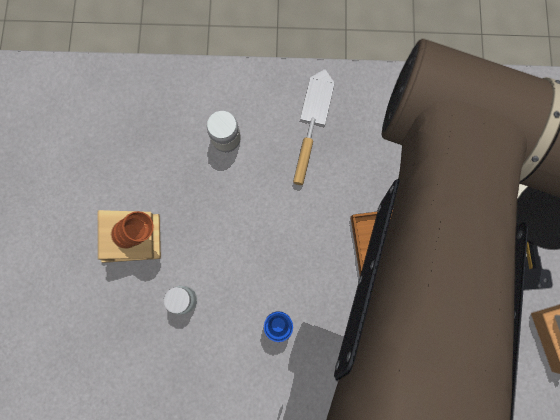

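I nested both round pots in the stand's pot, stood the square pot upright in the tray, released all three and handed the job in at about 42 s. The hand-in gave no verdict.

**How the pots went in:**
- **First round pot:** the tool cannot tilt, so I gripped with the jaws along the mouth's level axis and let the pot pivot in the mouth as it went in.
- **Second round pot:** its first try at the mouth failed. Its foot slid over the nested pot's lip, and a deeper try tipped that pot. I backed out slowly, the first pot settled back, and I pre-tilted the second one against the tray's outer wall before inserting it along the axis.
- **Forces:** every force I read was under about 20 N, well below the limits.

**Last checks, from the final pictures:**
- **First pot:** the joint fit put it about 1 mm and 2° off its seat.
- **Second pot:** it was about 3 mm downslope, about 1 mm deep and about 3° off, which is inside the tolerances.
- **Square pot:** it stands upright near the middle of the tray. It shows in the final side view, but the arm covered it in the final top view.
- **Bystanders:** my pixel-difference check came out high for the tin, jar, trowel and blue pot (17–27 grey levels). That is probably a brightness difference between the pictures, since all four appear in the same places as at the start. I only compared them by eye, and after handing in.

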